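# Exchange the cartons between a drawer and a covered carousel

### The arm

A 6-joint arm with a two-finger parallel gripper is mounted at the origin on a cart in front of the work surface, level with it; the furniture and walls round the work are solid. World frame = base frame: x ahead of the robot, y to its left, z up, the work surface at z = 0. Lengths are in m, angles in rad, forces in N, time in s.
With the tool pointing down it reaches from about 0.3 to 0.775 m from the base axis. Payload 14.6 kg.
Tool frame: the origin (TCP) lies on the mounting face of the last link; the fingertips stand 199 mm ahead of it and the grasp point (between the pads) lies 180 mm ahead of it; z points along the fingers, y is the line along which they close (so a half turn about z gives the same grasp; the last joint's range is limited). The gripper opens to 94 mm and grips with 3 to 60 N. Pads are 16 mm wide; open, the fingers measure 119 mm over their backs; the gripper's body (75 mm by 177 mm) begins 78 mm behind the grasp point.
Start: joints at [-1.251, 0.3, 1.521, -0, 1.321, -0.067], TCP at [0.207, -0.509, 0.405] pointing down, gripper open.
Joint ranges: [-3.03, 3.03], [-0.79, 2.21], [0.23, 2.52], [-1.04, 4.18], [0, 3.07], [-2.55, 2.55]. Speed limits (rad/s): [2.22, 2.22, 2.57, 3.14, 3.14, 3.14].

### API

Orientations are given as [roll, pitch, yaw] about the fixed x, y, z axes, in that order (R = Rz(yaw) Ry(pitch) Rx(roll)).
In Python, from station import telemetry, cams, workorder, finder gives the robot as it stands.
- The arm moves only by the tool jog_arm, never from a script. Its argument "rows" is a list of rows, each an object with "gripper": the finger opening in m, from 0 to 0.094; "slide": the shift along the tool's x, y, z in m, a list of three; "spin": the turn about the tool's z in rad. In form: [{"gripper": gripper, "slide": [tx, ty, tz], "spin": spin}, ...]. A call has 1 to 8 rows; each row is the pose to reach, as a shift and turn from the pose commanded when the call began, along the tool's axes at that moment; what a row does not reach only later rows make up. A row lasts 1/10 s, in which the tool goes at most 50 mm and 8.59 degrees, less where a joint would pass 70% of its speed; a pose out of reach is approached as far as the arm can. A call with a gripper value outside its range is refused whole. The fingers move at their own pace and stop on an object; "squeeze" is the grip in N (left out, the last holds). Time passes only in rows, so rows that repeat a pose let the fingers close. It gives the time, the measured TCP pose, the force, the opening and the grip force at its end, in the units of the state.
- telemetry.get_obs(): the state, without advancing time (a new reading comes with each control period).
- cams.camera(name): name is "scene" or "top" or "wrist"; returns (picture, depth): 420x560x3 uint8, red, green, blue; 420x560 float32, m along the optical axis (not along the pixel's ray), 0 where there is no reading.
- cams.camera_info(name): a dict with "camera_matrix" (3x3 intrinsics, pixels), "k1" (the pictures are not rectified: a ray, as slopes to the right and down, at radius r is drawn at 1 + k1 r^2 times it, then the intrinsics apply), "R" (3x3) and "t" (3): a world point X has camera coordinates R X + t; the wrist camera has in their place "tool_from_camera" (4x4, takes a point from camera to tool coordinates, whose origin is the TCP and whose axes are the flange's). Camera axes: x right, y down, z forward; pixel columns grow to the right and rows downward; lengths in m; the calibration is good to about 2 mm. A picture is of the moment at which its call begins: read the wrist's pose just before it. camera_info takes no time and is no camera call.
- workorder.hand_in(): hands the job in; it is judged then, once.
Trained networks look in the newest picture that a camera, given by its name, has taken for a name from the list of things; names that differ only in an ending like _2 or _b are one class to them, and where a whole thing is asked for, a point or a joint stands for the part that bears it (a point fixed in the world has none). Each returns a list of dicts, best first, with "confidence" (0 to 1); they miss things now and then, are a little off and sometimes report something else, mostly with a low value. They report only what shows in the picture. A call takes as long as a camera call.
- finder.find_in(target, camera): "point" ([x, y, z] in m, in world coordinates, good to about 4 mm: the middle of the surface that is visible of it).
- finder.masks_of(target, camera): "region" (420x560 bool, what is visible of it).
The state is a dict: "time_s": time; "qpos": joint angles; "joint_vel": joint speeds; "tau": joint torques, N m; "ee_pos": TCP position; "eef_rot": TCP orientation; "force": force on the tool from outside, world axes, zero at the start; "moment": the same for the moment, N m; "grip_width": finger opening in m; "grip_force": force on a finger pad.
Only numpy, scipy, OpenCV 4.12 (cv2) and the standard library are available. Lean on these libraries where they do the work, as an engineer would, in place of code of your own. Each camera call takes 0.05 s, during which the arm holds its last target. There are 200 camera calls.

### The job

Exchange the stock: pull the drawer of the low grey unit open by its handle, put every fresh carton that lies in it into the covered carousel and every out-of-date carton that was in the carousel into the drawer, one carton lying lengthwise in each pocket or drawer slot. Cartons go in and out only through the loading window, so turn the carousel by its bar knob from one click position to the next to bring the pockets there. Finish with the drawer pushed fully home and the carousel resting in a click position with an empty pocket in the window, and do not disturb the other things on the worktop.

Things in the scene. Friction and masses are not known exactly. Their poses are not given: they have to be found in the camera images.
- cabinet: fixed low grey drawer unit, 260 wide, 145 deep, 82 mm high, 3 mm rubber mat on top. x axis: level, from its front to its back; y along its width; origin on the worktop, on the middle line, 30 mm in front of the drawer's closed front. Drawer inside: floor 30 mm above the worktop, three lengthwise slots side by side, 58 mm wide, 108 long, pitch 80; dividers only 14 mm high
- drawer (a joint): pull-out of the drawer, 0 shut to 0.12 m fully open, towards the cabinet's -x; about 1.5 N friction, stays where it is left. Front panel 244 mm wide, top edge 75 mm above the worktop. Fully open, the middles of the three slots lie at cabinet x = -0.023, y = -0.08, 0, 0.08. Cartons ride with the drawer
- drawer_handle (a point): middle of the drawer's bow handle: round 10 mm bar, straight for 100 mm along the cabinet's y, 35 mm in front of the drawer's front face, its centre 52 mm above the worktop; clear gap of 30 mm between bar and panel, open from above and below; moves with the drawer
- housing: fixed white carousel housing, 290 deep, 296 wide, clear flat cover at 80 to 84 mm above the worktop. Origin on the worktop under the carousel's axis; x axis level from the loading window to the back, y along the width. The cover leaves only the window open: from 41 mm in front of the axis to the front edge, 64 mm to each side of the middle line, open to the front too
- window (a point): loading place of the housing: the centre (on the pocket floor, 30 mm above the worktop) of a pocket that stands squarely in the window, 97.5 mm in front of the axis; its frame is the housing's
- carousel (a joint): carousel angle, rad, anticlockwise from above positive, no stops; 0 at the start with pocket0 in the window. Sprung detents (peak about 0.15 N m) hold it at every 72 degrees (1.2566 rad), one pocket a step; let go between two it swings to the nearer. Turning by -1.2566 brings pocket1 into the window, -2.513 pocket2 and so on; either direction will do
- knob (a point): middle of the black bar knob on the carousel's axis, 105 mm above the worktop: bar 64 mm long (x of this frame), 16 wide (y, grip across this), 34 high (88 to 122 mm above the worktop), turns with the carousel; under it a 68 mm black disc, top 4.5 mm over the cover
- pocket0 (a point): centre of the floor of one of the five carousel pockets, 30 mm above the worktop, 97.5 mm from the axis; frame turns with the carousel (it is the carousel's, so at joint value 0 it is the housing's). Pocket 94 mm long along the rim (tangential) x 56 mm radially, walls 4 mm thick and 14 mm high, so a carton lying in it stands out 16 mm
- pocket1 (a point): centre of the floor of one of the five carousel pockets, 30 mm above the worktop, 97.5 mm from the axis; frame turns with the carousel (it is the carousel's, so at joint value 0 it is the housing's). Pocket 94 mm long along the rim (tangential) x 56 mm radially, walls 4 mm thick and 14 mm high, so a carton lying in it stands out 16 mm
- pocket2 (a point): centre of the floor of one of the five carousel pockets, 30 mm above the worktop, 97.5 mm from the axis; frame turns with the carousel (it is the carousel's, so at joint value 0 it is the housing's). Pocket 94 mm long along the rim (tangential) x 56 mm radially, walls 4 mm thick and 14 mm high, so a carton lying in it stands out 16 mm
- pocket3 (a point): centre of the floor of one of the five carousel pockets, 30 mm above the worktop, 97.5 mm from the axis; frame turns with the carousel (it is the carousel's, so at joint value 0 it is the housing's). Pocket 94 mm long along the rim (tangential) x 56 mm radially, walls 4 mm thick and 14 mm high, so a carton lying in it stands out 16 mm
- pocket4 (a point): centre of the floor of one of the five carousel pockets, 30 mm above the worktop, 97.5 mm from the axis; frame turns with the carousel (it is the carousel's, so at joint value 0 it is the housing's). Pocket 94 mm long along the rim (tangential) x 56 mm radially, walls 4 mm thick and 14 mm high, so a carton lying in it stands out 16 mm
- slot0 (a point): centre of the floor of one of the three drawer slots, 30 mm above the worktop; the frame is the cabinet's; moves with the drawer. Slot 108 mm long (x) x 58 mm wide (y), its sides 14 mm high, so a carton lying in it stands out 16 mm
- slot1 (a point): centre of the floor of one of the three drawer slots, 30 mm above the worktop; the frame is the cabinet's; moves with the drawer. Slot 108 mm long (x) x 58 mm wide (y), its sides 14 mm high, so a carton lying in it stands out 16 mm
- slot2 (a point): centre of the floor of one of the three drawer slots, 30 mm above the worktop; the frame is the cabinet's; moves with the drawer. Slot 108 mm long (x) x 58 mm wide (y), its sides 14 mm high, so a carton lying in it stands out 16 mm
- carton1: small white and red carton, 45 (its x) x 85 (its y, long side) x 30 mm (its z), under 0.12 kg; origin at the centre of its underside. Fresh carton: at the start it lies flat in a drawer slot, long side along the slot; two or three such cartons are there. To go into a carousel pocket
- carton2: small white and red carton, 45 (its x) x 85 (its y, long side) x 30 mm (its z), under 0.12 kg; origin at the centre of its underside. Fresh carton: at the start it lies flat in a drawer slot, long side along the slot; two or three such cartons are there. To go into a carousel pocket
- carton3: small white and red carton, 45 (its x) x 85 (its y, long side) x 30 mm (its z), under 0.12 kg; origin at the centre of its underside. Fresh carton: at the start it lies flat in a drawer slot, long side along the slot; two or three such cartons are there. To go into a carousel pocket
- spent1: small white and red carton, 45 (its x) x 85 (its y, long side) x 30 mm (its z), under 0.12 kg; origin at the centre of its underside. Out-of-date carton: if present, it lies at the start in a carousel pocket under the cover (two of the four are there). To go into a drawer slot
- spent2: small white and red carton, 45 (its x) x 85 (its y, long side) x 30 mm (its z), under 0.12 kg; origin at the centre of its underside. Out-of-date carton: if present, it lies at the start in a carousel pocket under the cover (two of the four are there). To go into a drawer slot
- spent3: small white and red carton, 45 (its x) x 85 (its y, long side) x 30 mm (its z), under 0.12 kg; origin at the centre of its underside. Out-of-date carton: if present, it lies at the start in a carousel pocket under the cover (two of the four are there). To go into a drawer slot
- spent4: small white and red carton, 45 (its x) x 85 (its y, long side) x 30 mm (its z), under 0.12 kg; origin at the centre of its underside. Out-of-date carton: if present, it lies at the start in a carousel pocket under the cover (two of the four are there). To go into a drawer slot
- mug: mug, 94 mm high; bystander
- power_adapter: black power adapter, 120 mm; bystander

How it is judged:
By the outcome, as a careful person would: the job done as asked, in the order asked, and still so for the second after the job is handed in, with the robot touching nothing.
Of carton1, carton2, carton3 only 2 to 3 are there at a start; the rules pass over those that are not, and their reading is None.
Of spent1, spent2, spent3, spent4 only 2 to 2 are there at a start; the rules pass over those that are not, and their reading is None.
At some moment in a run one of carton1, carton2, carton3 may be knocked a few centimetres aside while the robot is not near it.
Once in a run the grip may slacken for a moment while it holds something.
It also fails if it takes over 210 s, if anything falls off the work surface, if the arm or the gripper's body presses on something with over 40 N, if the wrist force passes 120 N, or if a joint passes its speed limit or range.

## Working session

There is one attempt and no reset: what is moved stays moved. The work goes in short steps, Python scripts to look and compute and a tool call to move; the robot and the scene stay as the last step left them, time stands still between calls to the robot, and variables do not carry over. Pictures are saved under pics/ and viewed, at most 14 in all, crops included, and the job is handed in when it is done.

Besides the shell and the picture viewer there is one more tool, called after "Call:" by a JSON object that holds its "name" and its "arguments", one argument or row to a line. jog_arm: Moves the arm, as the interface text tells. Its arguments: {"type":"object","properties":{"rows":{"type":"array","items":{"type":"object","properties":{"gripper":{"type":"number"},"slide":{"type":"array","items":{"type":"number"}},"spin":{"type":"number"}}}},"squeeze":{"type":"number"}},"required":["rows"]}

```bash
ls; mkdir -p pics
cat > h.py <<'E'
import numpy as np, cv2
from scipy.spatial.transform import Rotation as Ro
from station import telemetry, cams, workorder, finder
def shot(n,save=None):
    o=telemetry.get_obs(); im,d=cams.camera(n); ci=cams.camera_info(n)
    if save: cv2.imwrite('pics/'+save,cv2.cvtColor(im,cv2.COLOR_RGB2BGR))
    K=np.array(ci['camera_matrix'])
    if 'R' in ci: R=np.array(ci['R']).T; t=-R@np.array(ci['t'])
    else:
        T=np.eye(4);T[:3,:3]=Ro.from_euler('xyz',o['eef_rot']).as_matrix();T[:3,3]=o['ee_pos']
        T=T@np.array(ci['tool_from_camera']); R=T[:3,:3];t=T[:3,3]
    return im,d,K,ci['k1'],R,t
def ray(u,v,K,k1):
    D=np.array([k1,0,0,0,0.])
    p=cv2.undistortPoints(np.stack([np.ravel(u),np.ravel(v)],-1).astype(float).reshape(-1,1,2),K,D).reshape(-1,2)
    return np.c_[p,np.ones(len(p))]
def cloud(s):
    im,d,K,k1,R,t=s; h,w=d.shape; v,u=np.mgrid[:h,:w]
    P=ray(u,v,K,k1)*d.reshape(-1,1)@R.T+t
    P[d.ravel()<=0]=np.nan
    return P.reshape(h,w,3)
def proj(X,s):
    im,d,K,k1,R,t=s
    return cv2.projectPoints(((np.atleast_2d(X)-t)@R).reshape(-1,1,3),np.zeros(3),np.zeros(3),K,np.array([k1,0,0,0,0.]))[0].reshape(-1,2)
def onplane(u,v,z,s):
    im,d,K,k1,R,t=s; r=ray(u,v,K,k1)@R.T
    return t+r*((z-t[2])/r[:,2:3])
E
cat > a.py <<'E'
from h import *
o=telemetry.get_obs();print(o)
for n in('scene','top'):
    s=shot(n,n+'0.png'); print(n,s[5].round(3),s[4].round(2).tolist(),s[2][0],s[3])
    np.save(n+'0.npy',cloud(s))
    for k in('cabinet','drawer_handle','housing','knob','mug','power_adapter','spent1'):
        print(k,[(np.round(f['point'],3).tolist(),round(f['confidence'],2)) for f in finder.find_in(k,n)[:4]])
print(cams.camera_info('wrist'))
E
python3 a.py
```

```text
pics
{'time_s': 0.0, 'qpos': array([-1.25057487e+00,  3.00455433e-01,  1.52153749e+00, -2.71172210e-05,
        1.32068331e+00, -6.65820613e-02]), 'joint_vel': array([-4.39537751e-04,  4.21677536e-04,  1.33080122e-03, -1.15077508e-03,
        1.00760858e-03, -6.35187625e-05]), 'tau': array([-1.23394613e-03, -5.31811130e+01, -3.52735198e+01,  7.07580778e-02,
        2.44371418e-02, -1.32050814e-04]), 'ee_pos': array([ 0.20747336, -0.50934025,  0.40411324]), 'eef_rot': array([-3.14050974e+00, -4.58851248e-05,  3.86810216e-01]), 'force': array([-0.60938956,  0.8147146 ,  1.1268644 ]), 'moment': array([-0.04136215,  0.01027753,  0.0679384 ]), 'grip_force': 0.0, 'grip_width': 0.0940797723014119}
scene [-0.599 -0.859  0.714] [[0.6, -0.34, 0.72], [-0.8, -0.23, 0.56], [-0.02, -0.91, -0.41]] [487.11297142   0.         282.23684452] -0.07201504854532458
cabinet [([0.604, 0.187, 0.066], 0.69)]
drawer_handle [([0.575, 0.217, 0.053], 0.57)]
housing [([0.472, -0.265, 0.062], 0.91)]
knob [([0.469, -0.236, 0.034], 0.83)]
mug [([0.343, -0.035, 0.06], 0.86)]
power_adapter [([0.263, -0.373, 0.032], 0.5
[... 376 characters left out ...]
09, 0.054], 0.61)]
power_adapter [([0.285, -0.364, 0.032], 0.88)]
spent1 [([0.478, -0.255, 0.033], 0.58), ([0.492, -0.313, 0.053], 0.52)]
{'camera_matrix': array([[373.18662859,   0.        , 274.07027958],
       [  0.        , 373.18662859, 209.40963691],
       [  0.        ,   0.        ,   1.        ]]), 'k1': 0.007510660598960052, 'tool_from_camera': array([[ 1.83928863e-04, -9.61508962e-01, -2.74773510e-01,
         8.00731530e-02],
       [ 9.99999983e-01,  1.70449250e-04,  7.29341707e-05,
         7.34337832e-04],
       [-2.32919202e-05, -2.74773518e-01,  9.61508977e-01,
         1.90496754e-02],
       [ 0.00000000e+00,  0.00000000e+00,  0.00000000e+00,
         1.00000000e+00]])}
```

View pics/top0.png

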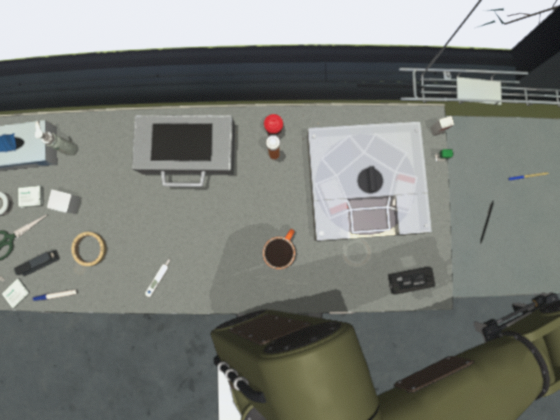

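View pics/scene0.png

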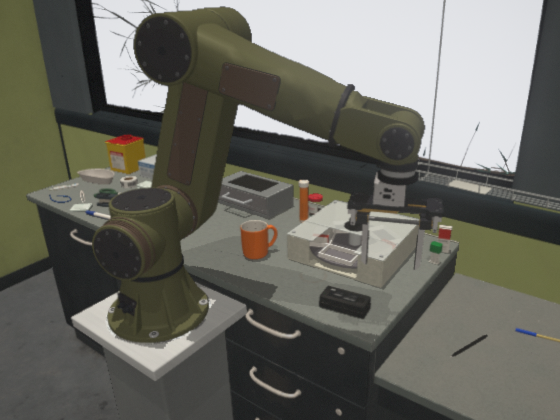

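The top view shows the cabinet at (183,145) with its handle at (185,182). The housing spans cols 308–430, rows 122–240, with the knob at (370,180) and the window at (372,215). Cartons show faintly at about (338,212) and (405,180). The mug is at (280,252) and the adapter at (411,280).

```bash
cat > b.py <<'E'
from h import *
P=np.load('top0.npy')
def rect(sel,name):
    m=sel.astype(np.uint8); n,l,st,_=cv2.connectedComponentsWithStats(m)
    for i in np.argsort(-st[1:,4])[:2]+1:
        if st[i,4]<15: continue
        Q=P[l==i]; r=cv2.minAreaRect((Q[:,:2]*1000).astype(np.float32))
        print(name,st[i,:].tolist(),np.round(r[0],1),np.round(r[1],1),round(r[2],2),'z',np.nanmedian(Q[:,2]).round(4))
x,y,z=P[...,0],P[...,1],P[...,2]
rect((z>.074)&(z<.095)&(x>.5)&(y>.1),'cab')
rect((z>.035)&(z<.065)&(x>.52)&(x<.62)&(y>.1),'handle')
rect((z>.075)&(z<.1)&(y<-.05)&(y>-.5)&(x>.35),'hous')
rect((z>.1)&(z<.14)&(y<-.1)&(y>-.45)&(x>.4),'knob')
np.set_printoptions(linewidth=250)
print((z[118:244:6,304:436:6]*1000).round(0).astype(int))
E
python3 b.py
```

```text
cab [132, 115, 100, 56, 5371] [651.1 240. ] [261.  147.7] 88.5 z 0.0856
cab [0, 129, 20, 24, 216] [675.4 736.5] [64.3 67.9] 89.38 z 0.0898
handle [137, 157, 96, 30, 420] [567.7 235.5] [ 64.7 259.6] 7.42 z 0.057
handle [0, 160, 53, 9, 135] [611.3 702.8] [  5.4 162.6] 4.24 z 0.0506
hous [308, 122, 124, 118, 10547] [ 546.7 -246.6] [291.9 298.4] 3.35 z 0.0862
hous [439, 116, 15, 12, 123] [ 699.4 -459.1] [25.6 38. ] 21.21 z 0.08
knob [312, 93, 103, 7, 510] [ 754.  -232.3] [  4.9 263.7] 0.14 z 0.1218
knob [367, 166, 10, 26, 201] [ 542.4 -244.6] [62.2 16.9] 2.72 z 0.123
[[  2   6   5   2   6   3  -2   3   3   5   1   5   0   1   4   3   0   3   1   4   1   1]
 [ -1   4   3   3   2   4  -2   1   4   7   5  87  85  85  86  86  88  90  87  88  -3   1]
 [  3  90  82  82  86  88  87  85  87  87  86  84  88  88  88  86  86  89  87  88   3   6]
 [  2  88  85  88  82  84  88  84  85  87  88  84  84  85  85  85  88  85  88  86   3   4]
 [  4  88  88  89  87  89  88  86  84  84  86  88  89  84  89  86  87  84  88  87   2   4]
 [  3  80  84  88  87  84  86  87  86  87  87  86  89  88  85  83  87  85  
[... 681 characters left out ...]
6  83  90  87  84  84  30  32  41  62  87  86  86  86  85  -2]
 [ -1   1  88  87  85  88  87  84  32  33  31  30  34  32  52  63  87  85  86  89  83  -1]
 [  1   1  87  88  90  87  87  88  33  49  46  46  46  34  33  43  92  87  86  87  85   0]
 [  0   2  87  88  89  83  88  86  35  31  30  31  33  31  46  30  88  84  90  84  85   0]
 [  1   1  87  88  89  85  84  85  45  32  32  32  33  28  49  34  88  85  86  88  87  84]
 [  4   4  89  89  86  83  86  86  48  29  33  28  32  36  45   7  85  87  84  83  85  85]
 [  3   0  86  92  87  85  89  80  44  47  35  33  30  10  11  11  88  86  82  86  84   1]
 [  0   2  77  88  86  85  87   7  -2   0   0   4   6   1   3   2   2   4   2   2   4   3]]
```

Call:
{"name": "jog_arm", "arguments": {
  "rows": [
    {"gripper":0.094,"slide":[0.36,-0.12,0],"spin":0.33},
    {"gripper":0.094,"slide":[0.36,-0.12,0],"spin":0.33},
    {"gripper":0.094,"slide":[0.36,-0.12,0],"spin":0.33},
    {"gripper":0.094,"slide":[0.36,-0.12,0],"spin":0.33},
    {"gripper":0.094,"slide":[0.36,-0.12,0],"spin":0.33},
    {"gripper":0.094,"slide":[0.36,-0.12,0],"spin":0.33},
    {"gripper":0.094,"slide":[0.36,-0.12,0],"spin":0.33},
    {"gripper":0.094,"slide":[0.36,-0.12,0],"spin":0.33}
  ]
}}

```text
time_s: 1.6
ee_pos: [0.4973, -0.2602, 0.4047]
eef_rot: [-3.142, -0.0, 0.058]
force: [0.3, -1.3, 1.4]
grip_width: 0.0941
grip_force: 0.0
```

Call:
{"name": "jog_arm", "arguments": {
  "rows": [
    {"gripper":0.094,"slide":[0,0,0],"spin":0},
    {"gripper":0.094,"slide":[0,0,0],"spin":0},
    {"gripper":0.094,"slide":[0,0,0],"spin":0},
    {"gripper":0.094,"slide":[0,0,0],"spin":0}
  ]
}}

```text
time_s: 2.0
ee_pos: [0.4949, -0.2633, 0.4047]
eef_rot: [3.142, 0.0, 0.055]
force: [-0.4, 0.1, 0.2]
grip_width: 0.0941
grip_force: 0.0
```

```bash
cat > c.py <<'E'
from h import *
o=telemetry.get_obs();print(o['time_s'],o['ee_pos'],o['eef_rot'])
s=shot('wrist','w1.png'); P=cloud(s); np.save('w1.npy',P)
for k in('knob','spent1','housing'):
    print(k,[(np.round(f['point'],3).tolist(),round(f['confidence'],2)) for f in finder.find_in(k,'wrist')[:5]])
x,y,z=P[...,0],P[...,1],P[...,2]
def rect(sel,name):
    n,l,st,_=cv2.connectedComponentsWithStats(sel.astype(np.uint8))
    for i in np.argsort(-st[1:,4])[:2]+1:
        if st[i,4]<50: continue
        Q=P[l==i]; r=cv2.minAreaRect((Q[:,:2]*1000).astype(np.float32))
        print(name,st[i].tolist(),np.round(r[0],1),np.round(r[1],1),round(r[2],2),'z',np.nanmedian(Q[:,2]).round(4))
rect((z>.105)&(z<.14),'knob'); rect((z>.072)&(z<.1),'hous')
E
python3 c.py
```

```text
2.0 [ 0.49488909 -0.26327091  0.40474095] [3.14150451e+00 1.27119099e-05 5.52960052e-02]
knob [([0.47, -0.253, 0.041], 0.78), ([0.493, -0.312, 0.059], 0.63), ([0.558, -0.246, 0.083], 0.35)]
spent1 [([0.493, -0.311, 0.059], 0.76), ([0.48, -0.182, 0.062], 0.52)]
housing [([0.556, -0.251, 0.083], 0.82), ([0.472, -0.252, 0.036], 0.55)]
knob [242, 103, 25, 91, 2059] [ 542.5 -247.1] [63.5 16. ] 3.34 z 0.1226
hous [48, 0, 410, 304, 88577] [ 522.9 -247.9] [246.  296.9] 3.32 z 0.0849
hous [0, 264, 41, 48, 1155] [401.2 -44.6] [42.5 35.1] 50.34 z 0.0837
```

View pics/w1.png

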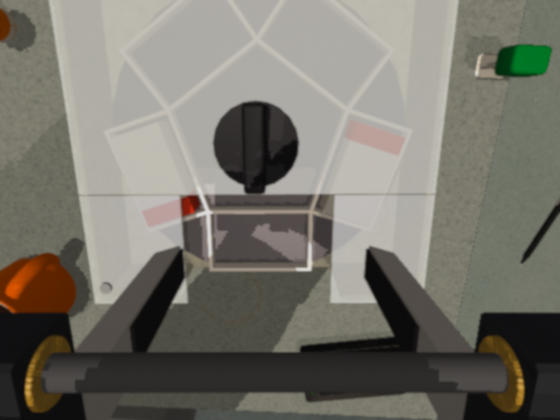

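Through the cover, cartons lie in pocket1 (right, red stripe at (375,137)) and pocket4 (left, red stripe at (165,212)). Pocket0 is empty in the window, at cols 210–312 and rows 212–268. The two rear pockets are empty. Next is the drawer.

Call:
{"name": "jog_arm", "arguments": {
  "rows": [
    {"gripper":0.094,"slide":[0.07,-0.5,0],"spin":-1.49},
    {"gripper":0.094,"slide":[0.07,-0.5,0],"spin":-1.49},
    {"gripper":0.094,"slide":[0.07,-0.5,0],"spin":-1.49},
    {"gripper":0.094,"slide":[0.07,-0.5,0],"spin":-1.49},
    {"gripper":0.094,"slide":[0.07,-0.5,0],"spin":-1.49},
    {"gripper":0.094,"slide":[0.07,-0.5,0],"spin":-1.49},
    {"gripper":0.094,"slide":[0.07,-0.5,0],"spin":-1.49},
    {"gripper":0.094,"slide":[0.07,-0.5,0],"spin":-1.49}
  ]
}}

```text
time_s: 3.0
ee_pos: [0.5282, 0.138, 0.4049]
eef_rot: [3.141, -0.0, 1.263]
force: [0.7, -0.8, -0.2]
grip_width: 0.0938
grip_force: 0.0
```

```bash
cat >> h.py <<'E'
def plan(gx,gy,gz,yaw,o=None):
    "slide+spin to put the grasp point at gx,gy,gz with tool yaw"
    o=o or telemetry.get_obs(); R=Ro.from_euler('xyz',o['eef_rot']).as_matrix()
    d=R.T@(np.array([gx,gy,gz+.18])-o['ee_pos']); y0=o['eef_rot'][2]
    print('slide',d.round(4),'spin',round((y0-yaw+np.pi)%(2*np.pi)-np.pi,4))
E
python3 -c "
from h import *
plan(.54,.24,.22,1.545)"
```

```text
slide [ 0.1007 -0.0197  0.0049] spin -0.2824
```

Call:
{"name": "jog_arm", "arguments": {
  "rows": [
    {"gripper":0.094,"slide":[0.1,-0.02,0],"spin":-0.28},
    {"gripper":0.094,"slide":[0.1,-0.02,0],"spin":-0.28},
    {"gripper":0.094,"slide":[0.1,-0.02,0],"spin":-0.28},
    {"gripper":0.04,"slide":[0.1,-0.02,0],"spin":-0.28},
    {"gripper":0.04,"slide":[0.1,-0.02,0],"spin":-0.28},
    {"gripper":0.04,"slide":[0.1,-0.02,0],"spin":-0.28},
    {"gripper":0.032,"slide":[0.1,-0.02,0],"spin":-0.28}
  ]
}}

```text
time_s: 3.7
ee_pos: [0.5405, 0.2364, 0.405]
eef_rot: [3.141, -0.0, 1.535]
force: [-0.6, -0.8, 1.1]
grip_width: 0.0657
grip_force: 0.0
```

```bash
cat > d.py <<'E'
from h import *
o=telemetry.get_obs();print(o['time_s'],o['ee_pos'],o['eef_rot'],o['grip_width'])
s=shot('wrist','w2.png'); P=cloud(s); np.save('w2.npy',P)
m=finder.masks_of('drawer_handle','wrist')
for f in m[:2]: print(f['confidence'],f['region'].sum(),np.nanmedian(P[f['region']],0))
print([(np.round(f['point'],3).tolist(),round(f['confidence'],2)) for f in finder.find_in('drawer_handle','wrist')[:5]])
x,y,z=P[...,0],P[...,1],P[...,2]
def rect(sel,name):
    n,l,st,_=cv2.connectedComponentsWithStats(sel.astype(np.uint8))
    for i in np.argsort(-st[1:,4])[:2]+1:
        if st[i,4]<50: continue
        Q=P[l==i]; r=cv2.minAreaRect((Q[:,:2]*1000).astype(np.float32))
        print(name,st[i].tolist(),np.round(r[0],1),np.round(r[1],1),round(r[2],2),'z',np.nanmedian(Q[:,2]).round(4),np.nanpercentile(Q,[1,99],axis=0).round(3).tolist())
rect((z>.078)&(z<.1),'cab'); rect((z>.042)&(z<.066)&(x<.58),'handle')
E
python3 d.py
```

```text
3.7 [0.54049607 0.23640131 0.40495627] [ 3.14122146e+00 -8.26249163e-05  1.53486249e+00] 0.06568271726888456
0.91 4151 [0.57424128 0.24815125 0.05682051]
[([0.575, 0.253, 0.055], 0.73)]
cab [316, 22, 203, 308, 49005] [651.  238.9] [260.1 145.4] 88.41 z 0.0838 [[0.579, 0.122, 0.081], [0.722, 0.367, 0.087]]
cab [517, 58, 43, 263, 2187] [755.2 232.1] [215.2   4.9] 89.92 z 0.0945 [[0.753, 0.128, 0.087], [0.757, 0.331, 0.1]]
handle [271, 120, 48, 196, 2535] [558.  206.7] [187.7  40.5] 88.61 z 0.057 [[0.538, 0.123, 0.043], [0.58, 0.298, 0.065]]
```

View pics/w2.png

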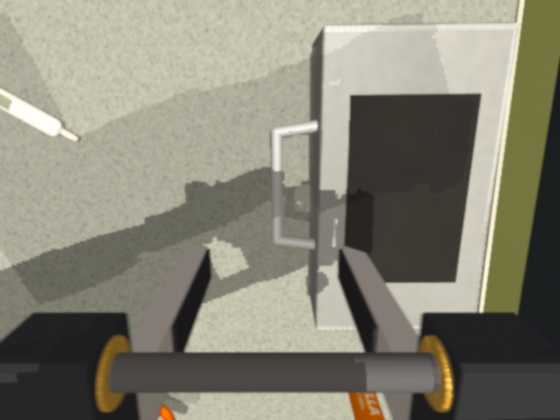

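The handle bar is at col 277, rows 130–243, with the cabinet front at col 318.

```bash
python3 -c "
from h import *
P=np.load('w2.npy')
o=telemetry.get_obs();ci=cams.camera_info('wrist')
T=np.eye(4);T[:3,:3]=Ro.from_euler('xyz',o['eef_rot']).as_matrix();T[:3,3]=o['ee_pos'];T=T@ci['tool_from_camera']
s=(None,None,ci['camera_matrix'],ci['k1'],T[:3,:3],T[:3,3])
print(onplane([277,277,277],[130,187,243],.055,s), P[140:235:15,277])
plan(.5435,.242,.052,1.543)"
```

```text
[[0.54527189 0.29350181 0.055     ]
 [0.54362046 0.24290872 0.055     ]
 [0.54185236 0.18877022 0.055     ]] [[0.5451429  0.28473397 0.05888067]
 [0.54471162 0.27164272 0.05779397]
 [0.54426578 0.2583335  0.05763261]
 [0.54380922 0.2447438  0.05763166]
 [0.54334299 0.23108165 0.05855477]
 [0.54286465 0.21668041 0.05782888]
 [0.54237929 0.20244743 0.05872885]]
slide [0.0051 0.0029 0.1728] spin -0.0072
```

Call:
{"name": "jog_arm", "arguments": {
  "rows": [
    {"gripper":0.03,"slide":[0.005,0.003,0.06],"spin":-0.007},
    {"gripper":0.03,"slide":[0.005,0.003,0.09],"spin":-0.007},
    {"gripper":0.03,"slide":[0.005,0.003,0.09],"spin":-0.007},
    {"gripper":0.03,"slide":[0.005,0.003,0.13],"spin":-0.007},
    {"gripper":0.03,"slide":[0.005,0.003,0.173],"spin":-0.007},
    {"gripper":0.03,"slide":[0.005,0.003,0.173],"spin":-0.007},
    {"gripper":0.03,"slide":[0.005,0.003,0.173],"spin":-0.007}
  ]
}}

```text
time_s: 4.55
ee_pos: [0.5442, 0.2426, 0.234]
eef_rot: [3.14, -0.001, 1.544]
force: [-0.1, -0.3, 0.1]
grip_width: 0.0298
grip_force: 0.0
```

Call:
{"name": "jog_arm", "arguments": {
  "rows": [
    {"gripper":0.0,"slide":[0,0,0],"spin":0},
    {"gripper":0.0,"slide":[0,0,0],"spin":0},
    {"gripper":0.0,"slide":[0,0,0],"spin":0},
    {"gripper":0.0,"slide":[0,0,0],"spin":0},
    {"gripper":0.0,"slide":[0,0,0],"spin":0}
  ],
  "squeeze": 20
}}

```text
time_s: 5.05
ee_pos: [0.5433, 0.2426, 0.2333]
eef_rot: [-3.141, -0.0, 1.544]
force: [-9.1, -0.2, 11.5]
grip_width: 0.009
grip_force: 20.0
```

Call:
{"name": "jog_arm", "arguments": {
  "rows": [
    {"gripper":0.0,"slide":[0,-0.02,-0.001],"spin":0},
    {"gripper":0.0,"slide":[0,-0.045,-0.001],"spin":0},
    {"gripper":0.0,"slide":[0,-0.07,-0.001],"spin":0},
    {"gripper":0.0,"slide":[0,-0.095,-0.001],"spin":0},
    {"gripper":0.0,"slide":[0,-0.11,-0.001],"spin":0},
    {"gripper":0.0,"slide":[0,-0.12,-0.001],"spin":0},
    {"gripper":0.0,"slide":[0,-0.12,-0.001],"spin":0},
    {"gripper":0.0,"slide":[0,-0.12,-0.001],"spin":0}
  ]
}}

```text
time_s: 5.85
ee_pos: [0.424, 0.2458, 0.2333]
eef_rot: [3.141, -0.001, 1.544]
force: [-1.0, 0.1, 6.4]
grip_width: 0.0095
grip_force: 20.0
```

Call:
{"name": "jog_arm", "arguments": {
  "rows": [
    {"gripper":0.03,"slide":[0,0,0],"spin":0},
    {"gripper":0.03,"slide":[0,0,0],"spin":0},
    {"gripper":0.03,"slide":[0,0,0],"spin":0},
    {"gripper":0.03,"slide":[0,0,-0.05],"spin":0},
    {"gripper":0.03,"slide":[0,0,-0.1],"spin":0},
    {"gripper":0.06,"slide":[0,0,-0.15],"spin":0},
    {"gripper":0.06,"slide":[0,0.05,-0.17],"spin":-0.14},
    {"gripper":0.06,"slide":[0,0.09,-0.17],"spin":-0.28}
  ]
}}

```text
time_s: 6.65
ee_pos: [0.5145, 0.2432, 0.4071]
eef_rot: [3.135, -0.001, 1.83]
force: [-0.0, 0.3, -0.5]
grip_width: 0.0505
grip_force: 0.0
```

```bash
python3 -c "
from h import *
plan(.525,.242,.22,3.113)"
```

```text
slide [-0.0038  0.0098  0.0071] spin -1.2829
```

Call:
{"name": "jog_arm", "arguments": {
  "rows": [
    {"gripper":0.06,"slide":[0,0,0],"spin":-1.283},
    {"gripper":0.06,"slide":[0,0,0],"spin":-1.283},
    {"gripper":0.06,"slide":[0,0,0],"spin":-1.283},
    {"gripper":0.06,"slide":[0,0,0],"spin":-1.283},
    {"gripper":0.06,"slide":[0,0,0],"spin":-1.283},
    {"gripper":0.06,"slide":[0,0,0],"spin":-1.283},
    {"gripper":0.06,"slide":[0,0,0],"spin":-1.283},
    {"gripper":0.06,"slide":[0,0,0],"spin":-1.283}
  ]
}}

```text
time_s: 7.45
ee_pos: [0.5137, 0.2431, 0.4024]
eef_rot: [-3.141, -0.0, 3.03]
force: [-0.1, -0.2, -0.3]
grip_width: 0.06
grip_force: 0.0
```

Call:
{"name": "jog_arm", "arguments": {
  "rows": [
    {"gripper":0.06,"slide":[0,0,0],"spin":-0.083},
    {"gripper":0.06,"slide":[0,0,0],"spin":-0.083},
    {"gripper":0.06,"slide":[0,0,0],"spin":-0.083}
  ]
}}

```text
time_s: 7.75
ee_pos: [0.5136, 0.2432, 0.4025]
eef_rot: [-3.141, -0.0, 3.104]
force: [-0.3, 0.2, -0.5]
grip_width: 0.0601
grip_force: 0.0
```

```bash
cat > e.py <<'E'
from h import *
import sys
def cartons(name='carton1',save=None,zmin=.05,zmax=.075):
    o=telemetry.get_obs();print(round(o['time_s'],2),o['ee_pos'].round(4),o['eef_rot'].round(4),round(o['grip_width'],4))
    s=shot('wrist',save); P=cloud(s)
    for f in finder.masks_of(name,'wrist')[:5]:
        Q=P[f['region']]; Q=Q[(Q[:,2]>zmin)&(Q[:,2]<zmax)]
        if len(Q)<50: print('few',f['confidence'],len(Q)); continue
        r=cv2.minAreaRect((Q[:,:2]*1000).astype(np.float32))
        print(round(f['confidence'],2),len(Q),'c',np.round(r[0],1),np.round(r[1],1),round(r[2],2),'z',np.median(Q[:,2]).round(4),'px',np.argwhere(f['region']).mean(0).round())
    return s,P
if __name__=='__main__':
    s,P=cartons(sys.argv[1],sys.argv[2])
    a=-.028;R=np.array([[np.cos(a),-np.sin(a)],[np.sin(a),np.cos(a)]])
    C=np.array([.5484,.2418])
    for y in(-.08,0,.08): print('slot',(C+R@[-.023,y]).round(4))
E
python3 e.py carton1 w3.png; python3 -c "
from h import *
plan(.525,.242,.22,3.113)"
```

```text
7.75 [0.5136 0.2432 0.4025] [-3.1415e+00 -3.0000e-04  3.1039e+00] 0.0601
0.82 4513 c [525.3 239.8] [85.3 45. ] 0.9 z 0.0609 px [205. 272.]
0.65 4517 c [532.7 319.3] [45.6 85. ] 87.36 z 0.0609 px [207. 359.]
slot [0.5232 0.1625]
slot [0.5254 0.2424]
slot [0.5276 0.3224]
slide [-0.0114 -0.0008  0.0026] spin -0.0084
```

View pics/w3.png

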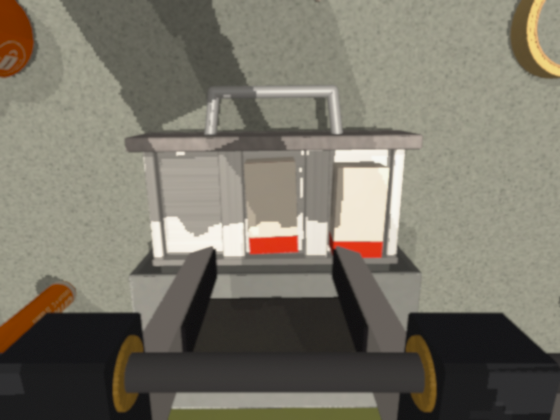

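Two fresh cartons show, in the middle slot (px 272,205) and the +y slot (px 359,207). The -y slot is empty. The drawer is fully open, and the carton centres match the expected slots.

```bash
python3 -c "
from h import *
plan(.5253,.2398,.066,3.15)"
```

```text
slide [-0.0118 -0.0029  0.1566] spin -0.0454
```

Call:
{"name": "jog_arm", "arguments": {
  "rows": [
    {"gripper":0.06,"slide":[-0.012,-0.003,0.05],"spin":-0.045},
    {"gripper":0.06,"slide":[-0.012,-0.003,0.09],"spin":-0.045},
    {"gripper":0.06,"slide":[-0.012,-0.003,0.12],"spin":-0.045},
    {"gripper":0.06,"slide":[-0.012,-0.003,0.14],"spin":-0.045},
    {"gripper":0.06,"slide":[-0.012,-0.003,0.156],"spin":-0.045},
    {"gripper":0.06,"slide":[-0.012,-0.003,0.156],"spin":-0.045},
    {"gripper":0.06,"slide":[-0.012,-0.003,0.156],"spin":-0.045}
  ]
}}

```text
time_s: 8.55
ee_pos: [0.5255, 0.2398, 0.2468]
eef_rot: [-3.142, -0.0, -3.132]
force: [0.1, -0.9, 0.1]
grip_width: 0.0603
grip_force: 0.0
```

Call:
{"name": "jog_arm", "arguments": {
  "rows": [
    {"gripper":0.03,"slide":[0,0,0],"spin":0},
    {"gripper":0.03,"slide":[0,0,0],"spin":0},
    {"gripper":0.03,"slide":[0,0,0],"spin":0},
    {"gripper":0.03,"slide":[0,0,0],"spin":0},
    {"gripper":0.03,"slide":[0,0,0],"spin":0}
  ],
  "squeeze": 12
}}

```text
time_s: 9.05
ee_pos: [0.5255, 0.2398, 0.2472]
eef_rot: [3.141, 0.001, -3.131]
force: [-0.7, -0.1, 5.5]
grip_width: 0.0448
grip_force: 12.0
```

Call:
{"name": "jog_arm", "arguments": {
  "rows": [
    {"gripper":0.03,"slide":[0,0,-0.02],"spin":0},
    {"gripper":0.03,"slide":[0,0,-0.05],"spin":0},
    {"gripper":0.03,"slide":[0,0,-0.09],"spin":0},
    {"gripper":0.03,"slide":[0,0,-0.12],"spin":0},
    {"gripper":0.03,"slide":[0,0,-0.12],"spin":0},
    {"gripper":0.03,"slide":[0,0,-0.12],"spin":0}
  ]
}}

```text
time_s: 9.65
ee_pos: [0.5253, 0.2397, 0.3663]
eef_rot: [-3.142, -0.0, -3.131]
force: [-0.3, -0.1, -1.9]
grip_width: 0.0449
grip_force: 12.0
```

```bash
python3 -c "
from h import *
plan(.4452,-.2525,.187,1.629)"
```

```text
slide [ 0.0851 -0.4914 -0.0007] spin 1.5228
```

Call:
{"name": "jog_arm", "arguments": {
  "rows": [
    {"gripper":0.03,"slide":[0.085,-0.49,0],"spin":1.523},
    {"gripper":0.03,"slide":[0.085,-0.49,0],"spin":1.523},
    {"gripper":0.03,"slide":[0.085,-0.49,0],"spin":1.523},
    {"gripper":0.03,"slide":[0.085,-0.49,0],"spin":1.523},
    {"gripper":0.03,"slide":[0.085,-0.49,0],"spin":1.523},
    {"gripper":0.03,"slide":[0.085,-0.49,0],"spin":1.523},
    {"gripper":0.03,"slide":[0.085,-0.49,0],"spin":1.523},
    {"gripper":0.03,"slide":[0.085,-0.49,0],"spin":1.523}
  ]
}}

```text
time_s: 10.45
ee_pos: [0.4601, -0.1568, 0.365]
eef_rot: [-3.14, -0.002, 1.946]
force: [-0.3, 0.5, -1.1]
grip_width: 0.0448
grip_force: 12.0
```

```bash
python3 -c "
from h import *
ci=cams.camera_info('wrist')
T=np.eye(4);T[:3,:3]=Ro.from_euler('xyz',[3.1415,0,.0553]).as_matrix();T[:3,3]=[.49489,-.26327,.40474];T=T@ci['tool_from_camera']
s=(None,None,ci['camera_matrix'],ci['k1'],T[:3,:3],T[:3,3])
a=.058;R=np.array([[np.cos(a),-np.sin(a)],[np.sin(a),np.cos(a)]])
X=np.array([.5425,-.2468])+np.array([[-.0655,.051],[-.0655,-.051],[-.1295,-.051],[-.1295,.051]])@R.T
X=np.c_[X,[.044]*4]
im=cv2.imread('pics/w1.png');px=proj(X,s);print(px.round())
X2=X.copy()
im=cv2.resize(im[180:290,170:350],None,fx=4,fy=4,interpolation=cv2.INTER_CUBIC)
cv2.polylines(im,[((px-[170,180])*4+2).astype(np.int32)],True,(0,255,0),1)
cv2.imwrite('pics/w1b.png',im)
plan(.4452,-.2525,.187,1.629)"
```

```text
[[206. 208.]
 [313. 208.]
 [312. 270.]
 [209. 270.]]
slide [-0.0836 -0.0489 -0.002 ] spin 0.3166
```

View pics/w1b.png

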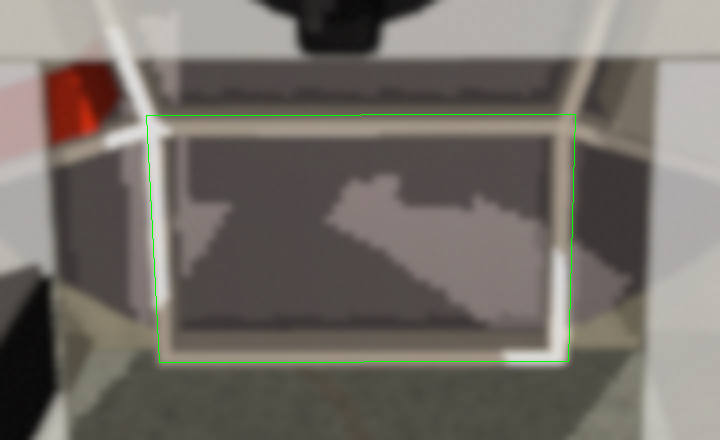

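The predicted pocket outline lies within about 1 px of the real walls.

Call:
{"name": "jog_arm", "arguments": {
  "rows": [
    {"gripper":0.03,"slide":[-0.0836,-0.0489,0],"spin":0.317},
    {"gripper":0.03,"slide":[-0.0836,-0.0489,0],"spin":0.317},
    {"gripper":0.03,"slide":[-0.0836,-0.0489,0],"spin":0.317},
    {"gripper":0.03,"slide":[-0.0836,-0.0489,0],"spin":0.317},
    {"gripper":0.03,"slide":[-0.0836,-0.0489,0],"spin":0.317}
  ]
}}

```text
time_s: 10.95
ee_pos: [0.4469, -0.2499, 0.3657]
eef_rot: [-3.14, -0.001, 1.637]
force: [0.5, 0.7, -1.5]
grip_width: 0.0449
grip_force: 12.0
```

```bash
python3 -c "
from h import *
plan(.4452,-.2525,.069,1.629)"
```

```text
slide [-0.0026 -0.0017  0.1167] spin 0.0081
```

Call:
{"name": "jog_arm", "arguments": {
  "rows": [
    {"gripper":0.03,"slide":[0,0,0.05],"spin":0},
    {"gripper":0.03,"slide":[0,0,0.06],"spin":0},
    {"gripper":0.03,"slide":[0,0,0.06],"spin":0}
  ]
}}

```text
time_s: 11.25
ee_pos: [0.4469, -0.2498, 0.3055]
eef_rot: [-3.139, -0.002, 1.637]
force: [0.4, -0.8, -0.7]
grip_width: 0.0448
grip_force: 12.0
```

```bash
python3 -c "
from h import *
plan(.4452,-.2525,.069,1.629)"
```

```text
slide [-0.0027 -0.0017  0.0565] spin 0.0079
```

Call:
{"name": "jog_arm", "arguments": {
  "rows": [
    {"gripper":0.03,"slide":[-0.0027,-0.0017,0.02],"spin":0.008},
    {"gripper":0.03,"slide":[-0.0027,-0.0017,0.035],"spin":0.008},
    {"gripper":0.03,"slide":[-0.0027,-0.0017,0.05],"spin":0.008},
    {"gripper":0.03,"slide":[-0.0027,-0.0017,0.057],"spin":0.008},
    {"gripper":0.03,"slide":[-0.0027,-0.0017,0.057],"spin":0.008}
  ]
}}

```text
time_s: 11.75
ee_pos: [0.4456, -0.2534, 0.2502]
eef_rot: [3.142, -0.0, 1.627]
force: [-0.3, -0.4, -0.3]
grip_width: 0.0446
grip_force: 12.0
```

Call:
{"name": "jog_arm", "arguments": {
  "rows": [
    {"gripper":0.06,"slide":[0,0,0],"spin":0},
    {"gripper":0.06,"slide":[0,0,0],"spin":0},
    {"gripper":0.06,"slide":[0,0,0],"spin":0},
    {"gripper":0.06,"slide":[0,0,-0.04],"spin":0},
    {"gripper":0.06,"slide":[0,0,-0.09],"spin":0},
    {"gripper":0.06,"slide":[0,0,-0.14],"spin":0},
    {"gripper":0.06,"slide":[0,0,-0.15],"spin":0},
    {"gripper":0.06,"slide":[0,0,-0.15],"spin":0}
  ]
}}

```text
time_s: 12.55
ee_pos: [0.4452, -0.2535, 0.4014]
eef_rot: [3.139, 0.002, 1.627]
force: [0.1, 0.3, -0.4]
grip_width: 0.0597
grip_force: 0.0
```

```bash
python3 e.py carton1 w4.png|grep -v slot; python3 -c "
from h import *
plan(.5425,-.2468,.18,.058)
plan(.5425,-.2468,.112,.058)"
```

```text
12.55 [ 0.4452 -0.2535  0.4014] [3.1387e+00 2.2000e-03 1.6268e+00] 0.0597
0.98 4799 c [ 446.3 -253.7] [45.3 85. ] 3.37 z 0.061 px [192. 274.]
slide [0.0012 0.0977 0.0381] spin 1.5688
slide [0.0011 0.0978 0.1061] spin 1.5688
```

View pics/w4.png

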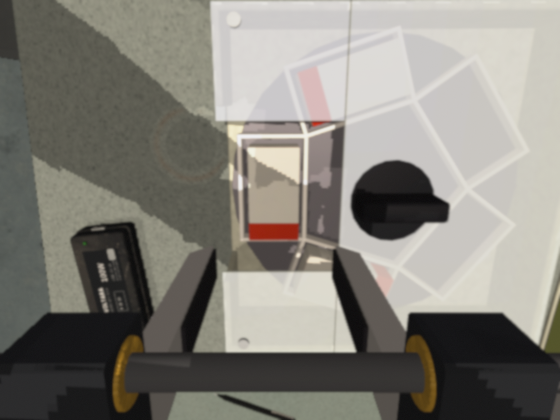

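Carton lies squarely in pocket0 (px 274,192). Next: grip the knob and turn +72° to bring pocket4 to the window.

Call:
{"name": "jog_arm", "arguments": {
  "rows": [
    {"gripper":0.04,"slide":[0.0012,0.0977,0.03],"spin":1.569},
    {"gripper":0.04,"slide":[0.0012,0.0977,0.03],"spin":1.569},
    {"gripper":0.04,"slide":[0.0012,0.0977,0.03],"spin":1.569},
    {"gripper":0.04,"slide":[0.0012,0.0977,0.03],"spin":1.569},
    {"gripper":0.04,"slide":[0.0012,0.0977,0.03],"spin":1.569},
    {"gripper":0.04,"slide":[0.0012,0.0977,0.03],"spin":1.569},
    {"gripper":0.04,"slide":[0.0012,0.0977,0.03],"spin":1.569},
    {"gripper":0.04,"slide":[0.0012,0.0977,0.03],"spin":1.569}
  ]
}}

```text
time_s: 13.45
ee_pos: [0.5427, -0.2469, 0.3671]
eef_rot: [-3.139, 0.002, 0.421]
force: [-0.0, -0.3, 0.1]
grip_width: 0.0399
grip_force: 0.0
```

```bash
python3 -c "
from h import *
plan(.5425,-.2468,.112,.058)"
```

```text
slide [0.0001 0.     0.0751] spin 0.3626
```

Call:
{"name": "jog_arm", "arguments": {
  "rows": [
    {"gripper":0.04,"slide":[0,0,0],"spin":0.363},
    {"gripper":0.04,"slide":[0,0,0],"spin":0.363},
    {"gripper":0.04,"slide":[0,0,0],"spin":0.363},
    {"gripper":0.04,"slide":[0,0,0.03],"spin":0.363},
    {"gripper":0.04,"slide":[0,0,0.055],"spin":0.363},
    {"gripper":0.04,"slide":[0,0,0.074],"spin":0.363},
    {"gripper":0.04,"slide":[0,0,0.074],"spin":0.363},
    {"gripper":0.04,"slide":[0,0,0.074],"spin":0.363}
  ]
}}

```text
time_s: 14.25
ee_pos: [0.5427, -0.2469, 0.2948]
eef_rot: [-3.14, 0.002, 0.064]
force: [0.8, -0.3, 0.1]
grip_width: 0.0401
grip_force: 0.0
```

Call:
{"name": "jog_arm", "arguments": {
  "rows": [
    {"gripper":0.0,"slide":[0,0,0],"spin":0},
    {"gripper":0.0,"slide":[0,0,0],"spin":0},
    {"gripper":0.0,"slide":[0,0,0],"spin":0},
    {"gripper":0.0,"slide":[0,0,0],"spin":0},
    {"gripper":0.0,"slide":[0,0,0],"spin":0}
  ],
  "squeeze": 40
}}

```text
time_s: 14.75
ee_pos: [0.5428, -0.2463, 0.2962]
eef_rot: [-3.14, -0.0, 0.064]
force: [-2.0, 7.0, 4.3]
grip_width: 0.0156
grip_force: 40.0
```

Call:
{"name": "jog_arm", "arguments": {
  "rows": [
    {"gripper":0.0,"slide":[0,0,0],"spin":-0.12},
    {"gripper":0.0,"slide":[0,0,0],"spin":-0.26},
    {"gripper":0.0,"slide":[0,0,0],"spin":-0.4},
    {"gripper":0.0,"slide":[0,0,0],"spin":-0.54},
    {"gripper":0.0,"slide":[0,0,0],"spin":-0.68},
    {"gripper":0.0,"slide":[0,0,0],"spin":-0.82},
    {"gripper":0.0,"slide":[0,0,0],"spin":-0.96},
    {"gripper":0.0,"slide":[0,0,0],"spin":-1.08}
  ]
}}

```text
time_s: 15.55
ee_pos: [0.5427, -0.246, 0.2962]
eef_rot: [-3.14, -0.002, 1.15]
force: [-5.4, 10.4, 6.7]
grip_width: 0.0158
grip_force: 40.0
```

Call:
{"name": "jog_arm", "arguments": {
  "rows": [
    {"gripper":0.0,"slide":[0,0,0],"spin":-0.1},
    {"gripper":0.0,"slide":[0,0,0],"spin":-0.177},
    {"gripper":0.0,"slide":[0,0,0],"spin":-0.177},
    {"gripper":0.0,"slide":[0,0,0],"spin":-0.177},
    {"gripper":0.0,"slide":[0,0,0],"spin":-0.177}
  ]
}}

```text
time_s: 16.05
ee_pos: [0.5426, -0.246, 0.2962]
eef_rot: [-3.14, -0.002, 1.321]
force: [-5.9, 11.1, 7.4]
grip_width: 0.0159
grip_force: 40.0
```

Call:
{"name": "jog_arm", "arguments": {
  "rows": [
    {"gripper":0.04,"slide":[0,0,0],"spin":0},
    {"gripper":0.04,"slide":[0,0,0],"spin":0},
    {"gripper":0.04,"slide":[0,0,0],"spin":0},
    {"gripper":0.04,"slide":[0,0,-0.04],"spin":0},
    {"gripper":0.06,"slide":[0,0,-0.09],"spin":0},
    {"gripper":0.06,"slide":[0,0,-0.11],"spin":0},
    {"gripper":0.06,"slide":[0,0,-0.11],"spin":0}
  ]
}}

```text
time_s: 16.75
ee_pos: [0.5427, -0.247, 0.4092]
eef_rot: [3.136, 0.001, 1.321]
force: [0.3, -0.3, -0.7]
grip_width: 0.059
grip_force: 0.0
```

```bash
python3 -c "
from h import *
plan(.4452,-.2525,.22,1.629)"
```

```text
slide [-0.0294 -0.0931  0.0087] spin -0.3084
```

Call:
{"name": "jog_arm", "arguments": {
  "rows": [
    {"gripper":0.06,"slide":[-0.0294,-0.0931,0.009],"spin":-0.308},
    {"gripper":0.06,"slide":[-0.0294,-0.0931,0.009],"spin":-0.308},
    {"gripper":0.06,"slide":[-0.0294,-0.0931,0.009],"spin":-0.308},
    {"gripper":0.06,"slide":[-0.0294,-0.0931,0.009],"spin":-0.308},
    {"gripper":0.06,"slide":[-0.0294,-0.0931,0.009],"spin":-0.308}
  ]
}}

```text
time_s: 17.25
ee_pos: [0.446, -0.2525, 0.3964]
eef_rot: [3.141, 0.0, 1.627]
force: [-0.9, -0.9, -0.1]
grip_width: 0.06
grip_force: 0.0
```

```bash
python3 e.py spent1 w5.png|grep -v slot; python3 -c "
from h import *
plan(.4452,-.2525,.067,1.629)"
```

```text
17.25 [ 0.446  -0.2525  0.3964] [3.1413e+00 1.0000e-04 1.6273e+00] 0.06
0.68 4921 c [ 445.3 -252.3] [45.1 84.8] 3.23 z 0.061 px [193. 273.]
slide [-1.000e-04 -9.000e-04  1.494e-01] spin -0.0007
```

View pics/w5.png

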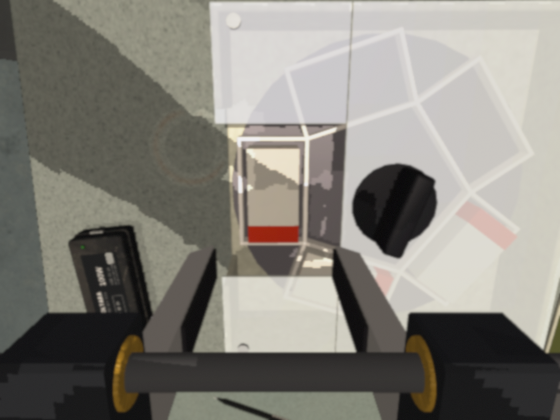

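The spent carton from pocket4 now stands squarely in the window (px 273,193). I'll grasp it.

Call:
{"name": "jog_arm", "arguments": {
  "rows": [
    {"gripper":0.06,"slide":[0,-0.001,0.05],"spin":0},
    {"gripper":0.06,"slide":[0,-0.001,0.09],"spin":0},
    {"gripper":0.06,"slide":[0,-0.001,0.12],"spin":0},
    {"gripper":0.06,"slide":[0,-0.001,0.138],"spin":0},
    {"gripper":0.06,"slide":[0,-0.001,0.149],"spin":0},
    {"gripper":0.06,"slide":[0,-0.001,0.149],"spin":0}
  ]
}}

```text
time_s: 17.95
ee_pos: [0.4445, -0.2523, 0.2465]
eef_rot: [-3.14, -0.001, 1.629]
force: [-0.3, 0.4, -0.7]
grip_width: 0.0598
grip_force: 0.0
```

Call:
{"name": "jog_arm", "arguments": {
  "rows": [
    {"gripper":0.03,"slide":[0,0,0],"spin":0},
    {"gripper":0.03,"slide":[0,0,0],"spin":0},
    {"gripper":0.03,"slide":[0,0,0],"spin":0},
    {"gripper":0.03,"slide":[0,0,-0.02],"spin":0},
    {"gripper":0.03,"slide":[0,0,-0.05],"spin":0},
    {"gripper":0.03,"slide":[0,0,-0.09],"spin":0},
    {"gripper":0.03,"slide":[0,0,-0.12],"spin":0},
    {"gripper":0.03,"slide":[0,0,-0.12],"spin":0}
  ],
  "squeeze": 12
}}

```text
time_s: 18.75
ee_pos: [0.4444, -0.2525, 0.3722]
eef_rot: [3.136, 0.004, 1.629]
force: [-0.3, -0.4, -1.5]
grip_width: 0.0453
grip_force: 12.0
```

```bash
python3 -c "
from h import *
plan(.5232,.1625,.187,3.113)"
```

```text
slide [0.4098 0.1027 0.0039] spin -1.4842
```

Call:
{"name": "jog_arm", "arguments": {
  "rows": [
    {"gripper":0.03,"slide":[0.41,0.103,0],"spin":-1.484},
    {"gripper":0.03,"slide":[0.41,0.103,0],"spin":-1.484},
    {"gripper":0.03,"slide":[0.41,0.103,0],"spin":-1.484},
    {"gripper":0.03,"slide":[0.41,0.103,0],"spin":-1.484},
    {"gripper":0.03,"slide":[0.41,0.103,0],"spin":-1.484},
    {"gripper":0.03,"slide":[0.41,0.103,0],"spin":-1.484},
    {"gripper":0.03,"slide":[0.41,0.103,0],"spin":-1.484},
    {"gripper":0.03,"slide":[0.41,0.103,0],"spin":-1.484}
  ]
}}

```text
time_s: 19.55
ee_pos: [0.5189, 0.1426, 0.3671]
eef_rot: [-3.141, -0.0, 2.835]
force: [1.0, -0.8, -0.4]
grip_width: 0.045
grip_force: 12.0
```

Call:
{"name": "jog_arm", "arguments": {
  "rows": [
    {"gripper":0.03,"slide":[0,0,0],"spin":-0.28},
    {"gripper":0.03,"slide":[0,0,0],"spin":-0.28},
    {"gripper":0.03,"slide":[0,0,0],"spin":-0.28}
  ]
}}

```text
time_s: 19.85
ee_pos: [0.5189, 0.1408, 0.3668]
eef_rot: [-3.141, -0.001, 3.112]
force: [0.8, -0.0, -0.8]
grip_width: 0.0452
grip_force: 12.0
```

```bash
python3 -c "
from h import *
plan(.5232,.1625,.069,3.113)"
```

```text
slide [-0.0038  0.0218  0.1178] spin -0.0015
```

Call:
{"name": "jog_arm", "arguments": {
  "rows": [
    {"gripper":0.03,"slide":[-0.0038,-0.0218,0],"spin":0}
  ]
}}

```text
time_s: 19.95
ee_pos: [0.5219, 0.1196, 0.3671]
eef_rot: [3.141, -0.001, 3.106]
force: [0.0, -0.8, -1.3]
grip_width: 0.0452
grip_force: 12.0
```

Sign slip in the sideways move; nothing was touched. I'll re-plan from here.

```bash
python3 -c "
from h import *
plan(.5232,.1625,.187,3.113)"
```

```text
slide [0.0002 0.043  0.0001] spin -0.0065
```

Call:
{"name": "jog_arm", "arguments": {
  "rows": [
    {"gripper":0.03,"slide":[0,0.043,0],"spin":-0.003},
    {"gripper":0.03,"slide":[0,0.043,0],"spin":-0.003},
    {"gripper":0.03,"slide":[0,0.043,0.03],"spin":-0.003},
    {"gripper":0.03,"slide":[0,0.043,0.05],"spin":-0.003},
    {"gripper":0.03,"slide":[0,0.043,0.05],"spin":-0.003}
  ]
}}

```text
time_s: 20.45
ee_pos: [0.523, 0.1612, 0.315]
eef_rot: [-3.14, -0.005, 3.109]
force: [-0.3, -0.2, -1.0]
grip_width: 0.045
grip_force: 12.0
```

```bash
python3 -c "
from h import *
plan(.5232,.1625,.069,3.113)"
```

```text
slide [-0.0004  0.0014  0.066 ] spin -0.0045
```

Call:
{"name": "jog_arm", "arguments": {
  "rows": [
    {"gripper":0.03,"slide":[0,0.0014,0.025],"spin":-0.004},
    {"gripper":0.03,"slide":[0,0.0014,0.045],"spin":-0.004},
    {"gripper":0.03,"slide":[0,0.0014,0.058],"spin":-0.004},
    {"gripper":0.03,"slide":[0,0.0014,0.066],"spin":-0.004},
    {"gripper":0.03,"slide":[0,0.0014,0.066],"spin":-0.004},
    {"gripper":0.03,"slide":[0,0.0014,0.066],"spin":-0.004}
  ]
}}

```text
time_s: 21.05
ee_pos: [0.5238, 0.163, 0.2525]
eef_rot: [3.141, 0.001, 3.115]
force: [0.5, -0.2, -1.2]
grip_width: 0.0449
grip_force: 12.0
```

Call:
{"name": "jog_arm", "arguments": {
  "rows": [
    {"gripper":0.06,"slide":[0,0,0],"spin":0},
    {"gripper":0.06,"slide":[0,0,0],"spin":0},
    {"gripper":0.06,"slide":[0,0,0],"spin":0},
    {"gripper":0.06,"slide":[0,0,-0.04],"spin":0},
    {"gripper":0.06,"slide":[0,0,-0.09],"spin":0},
    {"gripper":0.06,"slide":[0,0.03,-0.13],"spin":0},
    {"gripper":0.06,"slide":[0,0.08,-0.15],"spin":0},
    {"gripper":0.06,"slide":[0,0.08,-0.15],"spin":0}
  ]
}}

```text
time_s: 21.85
ee_pos: [0.5251, 0.2463, 0.405]
eef_rot: [3.139, 0.005, 3.119]
force: [-0.9, -0.8, 0.1]
grip_width: 0.0601
grip_force: 0.0
```

```bash
python3 e.py carton1 w6.png; python3 -c "
from h import *
plan(.5327,.3193,.067,3.096)"
```

```text
21.85 [0.5251 0.2463 0.405 ] [3.1388 0.0049 3.1186] 0.0601
0.55 4740 c [532.7 319.1] [45.4 85.2] 87.23 z 0.0609 px [196. 353.]
0.21 3746 c [504.6 242.2] [258.5 170.2] 88.32 z 0.0578 px [222. 269.]
0.18 3749 c [494.3 242.1] [243.6 152.4] 86.69 z 0.0577 px [167. 270.]
slot [0.5232 0.1625]
slot [0.5254 0.2424]
slot [0.5276 0.3224]
slide [-0.0055  0.0757  0.1548] spin 0.0216
```

View pics/w6.png

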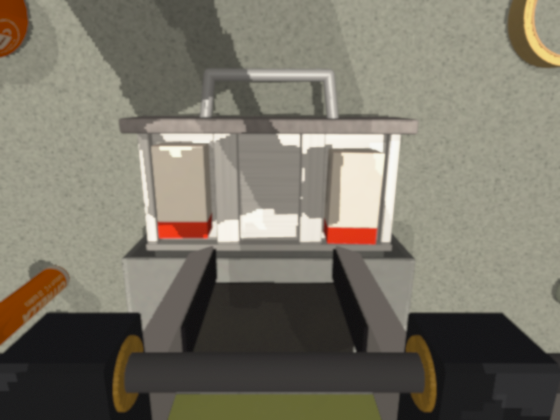

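The spent carton is in slot0 (px 180,190), and the fresh one is unmoved in slot2 (px 353,196).

Call:
{"name": "jog_arm", "arguments": {
  "rows": [
    {"gripper":0.06,"slide":[-0.0055,0.0757,0],"spin":0.022},
    {"gripper":0.06,"slide":[-0.0055,0.0757,0.03],"spin":0.022},
    {"gripper":0.06,"slide":[-0.0055,0.0757,0.06],"spin":0.022},
    {"gripper":0.06,"slide":[-0.0055,0.0757,0.08],"spin":0.022},
    {"gripper":0.06,"slide":[-0.0055,0.0757,0.08],"spin":0.022}
  ]
}}

```text
time_s: 22.45
ee_pos: [0.533, 0.3173, 0.3178]
eef_rot: [-3.138, -0.006, 3.093]
force: [0.1, -0.0, 0.7]
grip_width: 0.0598
grip_force: 0.0
```

```bash
python3 -c "
from h import *
plan(.5327,.3193,.067,3.096)"
```

```text
slide [-0.      0.0022  0.0708] spin -0.0031
```

Call:
{"name": "jog_arm", "arguments": {
  "rows": [
    {"gripper":0.06,"slide":[0,0.002,0.03],"spin":-0.003},
    {"gripper":0.06,"slide":[0,0.002,0.055],"spin":-0.003},
    {"gripper":0.06,"slide":[0,0.002,0.071],"spin":-0.003},
    {"gripper":0.06,"slide":[0,0.002,0.071],"spin":-0.003},
    {"gripper":0.06,"slide":[0,0.002,0.071],"spin":-0.003}
  ]
}}

```text
time_s: 22.95
ee_pos: [0.5336, 0.3203, 0.2518]
eef_rot: [3.141, 0.001, 3.096]
force: [0.6, -0.2, 0.3]
grip_width: 0.0601
grip_force: 0.0
```

Call:
{"name": "jog_arm", "arguments": {
  "rows": [
    {"gripper":0.03,"slide":[0,0,0],"spin":0},
    {"gripper":0.03,"slide":[0,0,0],"spin":0},
    {"gripper":0.03,"slide":[0,0,0],"spin":0},
    {"gripper":0.03,"slide":[0,0,-0.02],"spin":0},
    {"gripper":0.03,"slide":[0,0,-0.05],"spin":0},
    {"gripper":0.03,"slide":[0,0,-0.09],"spin":0},
    {"gripper":0.03,"slide":[0,0,-0.12],"spin":0},
    {"gripper":0.03,"slide":[0,0,-0.12],"spin":0}
  ],
  "squeeze": 12
}}

```text
time_s: 23.75
ee_pos: [0.5333, 0.3206, 0.3756]
eef_rot: [3.138, 0.006, 3.097]
force: [0.1, 0.4, -0.3]
grip_width: 0.0449
grip_force: 12.0
```

```bash
python3 -c "
from h import *
plan(.4452,-.2525,.187,1.629)"
```

```text
slide [ 0.0624 -0.5765  0.0061] spin 1.4679
```

Call:
{"name": "jog_arm", "arguments": {
  "rows": [
    {"gripper":0.03,"slide":[0.0624,-0.5765,0],"spin":1.468},
    {"gripper":0.03,"slide":[0.0624,-0.5765,0],"spin":1.468},
    {"gripper":0.03,"slide":[0.0624,-0.5765,0],"spin":1.468},
    {"gripper":0.03,"slide":[0.0624,-0.5765,0],"spin":1.468},
    {"gripper":0.03,"slide":[0.0624,-0.5765,0],"spin":1.468},
    {"gripper":0.03,"slide":[0.0624,-0.5765,0],"spin":1.468},
    {"gripper":0.03,"slide":[0.0624,-0.5765,0],"spin":1.468},
    {"gripper":0.03,"slide":[0.0624,-0.5765,0],"spin":1.468}
  ],
  "squeeze": 20
}}

```text
time_s: 24.55
ee_pos: [0.4715, -0.0766, 0.3702]
eef_rot: [-3.141, -0.0, 1.891]
force: [1.5, -0.6, -1.1]
grip_width: 0.0446
grip_force: 20.0
```

```bash
python3 -c "
from h import *
plan(.4452,-.2525,.187,1.629)"
```

```text
slide [-0.1587 -0.0803  0.0032] spin 0.2618
```

Call:
{"name": "jog_arm", "arguments": {
  "rows": [
    {"gripper":0.03,"slide":[-0.1587,-0.0803,0],"spin":0.262},
    {"gripper":0.03,"slide":[-0.1587,-0.0803,0],"spin":0.262},
    {"gripper":0.03,"slide":[-0.1587,-0.0803,0],"spin":0.262},
    {"gripper":0.03,"slide":[-0.1587,-0.0803,0],"spin":0.262},
    {"gripper":0.03,"slide":[-0.1587,-0.0803,0.03],"spin":0.262},
    {"gripper":0.03,"slide":[-0.1587,-0.0803,0.05],"spin":0.262},
    {"gripper":0.03,"slide":[-0.1587,-0.0803,0.05],"spin":0.262},
    {"gripper":0.03,"slide":[-0.1587,-0.0803,0.05],"spin":0.262}
  ]
}}

```text
time_s: 25.35
ee_pos: [0.4472, -0.2509, 0.3209]
eef_rot: [-3.141, -0.0, 1.635]
force: [1.2, 0.7, -1.0]
grip_width: 0.0446
grip_force: 20.0
```

```bash
python3 e.py carton1 w7.png|grep -v slot; python3 -c "
from h import *
plan(.4452,-.2525,.0735,1.629)"
```

```text
25.35 [ 0.4472 -0.2509  0.3209] [-3.1412e+00 -3.0000e-04  1.6350e+00] 0.0446
few 0.9 0
0.73 228 c [ 487.1 -315.4] [ 7.4 25.2] 6.19 z 0.0609 px [315. 322.]
slide [-0.0015 -0.0024  0.0683] spin 0.0062
```

Call:
{"name": "jog_arm", "arguments": {
  "rows": [
    {"gripper":0.03,"slide":[-0.0015,-0.002,0.02],"spin":0.006},
    {"gripper":0.03,"slide":[-0.0015,-0.002,0.04],"spin":0.006},
    {"gripper":0.03,"slide":[-0.0015,-0.002,0.055],"spin":0.006},
    {"gripper":0.03,"slide":[-0.0015,-0.002,0.065],"spin":0.006},
    {"gripper":0.03,"slide":[-0.0015,-0.002,0.068],"spin":0.006},
    {"gripper":0.03,"slide":[-0.0015,-0.002,0.068],"spin":0.006}
  ]
}}

```text
time_s: 26.05
ee_pos: [0.4454, -0.2526, 0.2531]
eef_rot: [3.141, 0.0, 1.629]
force: [1.3, -0.3, -0.3]
grip_width: 0.0451
grip_force: 20.0
```

Call:
{"name": "jog_arm", "arguments": {
  "rows": [
    {"gripper":0.06,"slide":[0,0,0],"spin":0},
    {"gripper":0.06,"slide":[0,0,0],"spin":0},
    {"gripper":0.06,"slide":[0,0,0],"spin":0},
    {"gripper":0.06,"slide":[0,0,-0.04],"spin":0},
    {"gripper":0.06,"slide":[0,0,-0.09],"spin":0},
    {"gripper":0.06,"slide":[0,0,-0.14],"spin":0},
    {"gripper":0.06,"slide":[0,0,-0.15],"spin":0},
    {"gripper":0.06,"slide":[0,0,-0.15],"spin":0}
  ]
}}

```text
time_s: 26.85
ee_pos: [0.4452, -0.2525, 0.4043]
eef_rot: [3.139, 0.002, 1.629]
force: [-0.9, -0.3, -0.7]
grip_width: 0.0599
grip_force: 0.0
```

```bash
python3 e.py carton1 w8.png|grep -v slot; python3 -c "
from h import *
plan(.5425,-.2468,.18,1.315)"
```

```text
26.85 [ 0.4452 -0.2525  0.4043] [3.1387e+00 2.2000e-03 1.6288e+00] 0.0599
0.94 718 c [ 490.2 -318.3] [27.3 29.3] 77.18 z 0.0607 px [259. 315.]
0.79 4670 c [ 446.1 -252.2] [45. 85.] 3.37 z 0.061 px [190. 274.]
slide [-0.      0.0976  0.0411] spin 0.3138
```

The second fresh carton is squarely in pocket4. Next: turn -144° to bring pocket1 round.

Call:
{"name": "jog_arm", "arguments": {
  "rows": [
    {"gripper":0.04,"slide":[0,0.0976,0.03],"spin":0.314},
    {"gripper":0.04,"slide":[0,0.0976,0.03],"spin":0.314},
    {"gripper":0.04,"slide":[0,0.0976,0.03],"spin":0.314},
    {"gripper":0.04,"slide":[0,0.0976,0.03],"spin":0.314},
    {"gripper":0.04,"slide":[0,0.0976,0.06],"spin":0.314},
    {"gripper":0.04,"slide":[0,0.0976,0.09],"spin":0.314},
    {"gripper":0.04,"slide":[0,0.0976,0.109],"spin":0.314},
    {"gripper":0.04,"slide":[0,0.0976,0.109],"spin":0.314}
  ]
}}

```text
time_s: 27.75
ee_pos: [0.5413, -0.247, 0.2914]
eef_rot: [-3.137, -0.001, 1.316]
force: [0.1, -0.3, 0.4]
grip_width: 0.0401
grip_force: 0.0
```

Call:
{"name": "jog_arm", "arguments": {
  "rows": [
    {"gripper":0.0,"slide":[0,0,0],"spin":0},
    {"gripper":0.0,"slide":[0,0,0],"spin":0},
    {"gripper":0.0,"slide":[0,0,0],"spin":0},
    {"gripper":0.0,"slide":[0,0,0],"spin":0},
    {"gripper":0.0,"slide":[0,0,0],"spin":0}
  ],
  "squeeze": 40
}}

```text
time_s: 28.25
ee_pos: [0.5423, -0.2469, 0.2948]
eef_rot: [-3.14, 0.0, 1.315]
force: [-10.4, 2.1, 9.9]
grip_width: 0.0159
grip_force: 40.0
```

```bash
python3 -c "
from h import *
plan(.5425,-.2468,.112,0.058);print(telemetry.get_obs()['qpos'])"
```

```text
slide [0.0002 0.0002 0.0028] spin 1.257
[-4.88679892e-01  5.07558535e-01  1.49822217e+00 -6.52736613e-04
  1.13685168e+00 -2.32641139e-01]
```

Call:
{"name": "jog_arm", "arguments": {
  "rows": [
    {"gripper":0.0,"slide":[0,0,0],"spin":0.12},
    {"gripper":0.0,"slide":[0,0,0],"spin":0.26},
    {"gripper":0.0,"slide":[0,0,0],"spin":0.4},
    {"gripper":0.0,"slide":[0,0,0],"spin":0.54},
    {"gripper":0.0,"slide":[0,0,0],"spin":0.68},
    {"gripper":0.0,"slide":[0,0,0],"spin":0.82},
    {"gripper":0.0,"slide":[0,0,0],"spin":0.96},
    {"gripper":0.0,"slide":[0,0,0],"spin":1.08}
  ]
}}

```text
time_s: 29.05
ee_pos: [0.542, -0.2466, 0.2948]
eef_rot: [-3.14, 0.002, 0.23]
force: [-15.0, 7.3, 13.5]
grip_width: 0.016
grip_force: 40.0
```

Call:
{"name": "jog_arm", "arguments": {
  "rows": [
    {"gripper":0.0,"slide":[0,0,0],"spin":0.1},
    {"gripper":0.0,"slide":[0,0,0],"spin":0.177},
    {"gripper":0.0,"slide":[0,0,0],"spin":0.177},
    {"gripper":0.0,"slide":[0,0,0],"spin":0.177},
    {"gripper":0.0,"slide":[0,0,0],"spin":0.177}
  ]
}}

```text
time_s: 29.55
ee_pos: [0.542, -0.2465, 0.2948]
eef_rot: [-3.14, 0.003, 0.058]
force: [-15.9, 7.3, 13.7]
grip_width: 0.0157
grip_force: 40.0
```

Call:
{"name": "jog_arm", "arguments": {
  "rows": [
    {"gripper":0.0,"slide":[0,0,0],"spin":0.12},
    {"gripper":0.0,"slide":[0,0,0],"spin":0.26},
    {"gripper":0.0,"slide":[0,0,0],"spin":0.4},
    {"gripper":0.0,"slide":[0,0,0],"spin":0.54},
    {"gripper":0.0,"slide":[0,0,0],"spin":0.68},
    {"gripper":0.0,"slide":[0,0,0],"spin":0.82},
    {"gripper":0.0,"slide":[0,0,0],"spin":0.96},
    {"gripper":0.0,"slide":[0,0,0],"spin":1.08}
  ]
}}

```text
time_s: 30.35
ee_pos: [0.5422, -0.246, 0.2948]
eef_rot: [3.141, 0.003, -1.027]
force: [-13.7, 12.6, 13.4]
grip_width: 0.0156
grip_force: 40.0
```

Call:
{"name": "jog_arm", "arguments": {
  "rows": [
    {"gripper":0.0,"slide":[0,0,0],"spin":0.1},
    {"gripper":0.0,"slide":[0,0,0],"spin":0.177},
    {"gripper":0.0,"slide":[0,0,0],"spin":0.177},
    {"gripper":0.0,"slide":[0,0,0],"spin":0.177},
    {"gripper":0.0,"slide":[0,0,0],"spin":0.177}
  ]
}}

```text
time_s: 30.85
ee_pos: [0.5423, -0.246, 0.2948]
eef_rot: [3.141, 0.003, -1.199]
force: [-12.8, 12.3, 12.6]
grip_width: 0.0159
grip_force: 40.0
```

Call:
{"name": "jog_arm", "arguments": {
  "rows": [
    {"gripper":0.04,"slide":[0,0,0],"spin":0},
    {"gripper":0.04,"slide":[0,0,0],"spin":0},
    {"gripper":0.04,"slide":[0,0,0],"spin":0},
    {"gripper":0.04,"slide":[0,0,-0.04],"spin":0},
    {"gripper":0.06,"slide":[0,0,-0.09],"spin":0},
    {"gripper":0.06,"slide":[0,0,-0.11],"spin":0},
    {"gripper":0.06,"slide":[0,0,-0.11],"spin":0}
  ]
}}

```text
time_s: 31.55
ee_pos: [0.5427, -0.247, 0.4072]
eef_rot: [-3.138, -0.005, -1.199]
force: [-0.2, 1.2, 0.7]
grip_width: 0.0588
grip_force: 0.0
```

```bash
python3 -c "
from h import *
plan(.4452,-.2525,.22,1.629)"
```

```text
slide [-0.0303  0.0929  0.0067] spin -2.8282
```

Call:
{"name": "jog_arm", "arguments": {
  "rows": [
    {"gripper":0.06,"slide":[-0.03,0.093,0],"spin":-1.18},
    {"gripper":0.06,"slide":[-0.03,0.093,0],"spin":-1.18},
    {"gripper":0.06,"slide":[-0.03,0.093,0],"spin":-1.18},
    {"gripper":0.06,"slide":[-0.03,0.093,0],"spin":-1.18},
    {"gripper":0.06,"slide":[-0.03,0.093,0],"spin":-1.18},
    {"gripper":0.06,"slide":[-0.03,0.093,0],"spin":-1.18},
    {"gripper":0.06,"slide":[-0.03,0.093,0],"spin":-1.18},
    {"gripper":0.06,"slide":[-0.03,0.093,0],"spin":-1.18}
  ]
}}

```text
time_s: 32.35
ee_pos: [0.4451, -0.2527, 0.4022]
eef_rot: [-3.141, 0.002, -0.013]
force: [-0.8, -0.0, 0.2]
grip_width: 0.0599
grip_force: 0.0
```

Call:
{"name": "jog_arm", "arguments": {
  "rows": [
    {"gripper":0.06,"slide":[0,0,0],"spin":-1.18},
    {"gripper":0.06,"slide":[0,0,0],"spin":-1.18},
    {"gripper":0.06,"slide":[0,0,0],"spin":-1.18},
    {"gripper":0.06,"slide":[0,0,0],"spin":-1.18},
    {"gripper":0.06,"slide":[0,0,0],"spin":-1.18},
    {"gripper":0.06,"slide":[0,0,0],"spin":-1.18},
    {"gripper":0.06,"slide":[0,0,0],"spin":-1.18},
    {"gripper":0.06,"slide":[0,0,0],"spin":-1.18}
  ]
}}

```text
time_s: 33.15
ee_pos: [0.4451, -0.2527, 0.4022]
eef_rot: [-3.14, -0.0, 1.167]
force: [-0.6, -0.2, 0.7]
grip_width: 0.0604
grip_force: 0.0
```

Call:
{"name": "jog_arm", "arguments": {
  "rows": [
    {"gripper":0.06,"slide":[0,0,0],"spin":-0.45},
    {"gripper":0.06,"slide":[0,0,0],"spin":-0.45},
    {"gripper":0.06,"slide":[0,0,0],"spin":-0.45},
    {"gripper":0.06,"slide":[0,0,0],"spin":-0.45}
  ]
}}

```text
time_s: 33.55
ee_pos: [0.4451, -0.2527, 0.4024]
eef_rot: [-3.14, -0.001, 1.613]
force: [0.3, -0.0, 0.6]
grip_width: 0.0598
grip_force: 0.0
```

```bash
python3 e.py spent1 w9.png|grep -v slot; python3 -c "
from h import *
plan(.4452,-.2525,.067,1.629)"
```

```text
33.55 [ 0.4451 -0.2527  0.4024] [-3.1401e+00 -1.1000e-03  1.6133e+00] 0.0598
0.89 4717 c [ 445.4 -252.4] [45.1 84.9] 3.47 z 0.061 px [192. 275.]
slide [1.000e-04 3.000e-04 1.558e-01] spin -0.0229
```

View pics/w9.png

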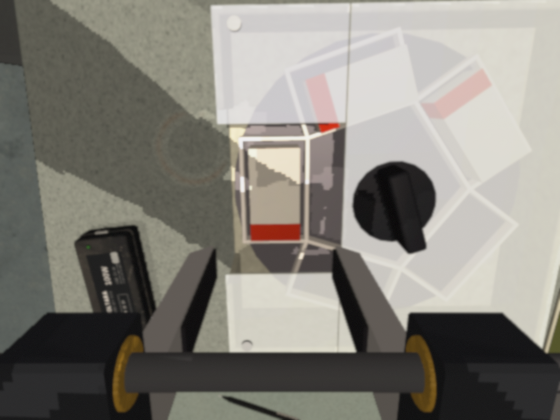

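The second spent carton stands in the window (px 275,192), and both fresh ones are under the cover at the +y side. Once it is out, the window pocket is empty at a click, so no more turning is needed.

Call:
{"name": "jog_arm", "arguments": {
  "rows": [
    {"gripper":0.06,"slide":[0,0,0.05],"spin":-0.018},
    {"gripper":0.06,"slide":[0,0,0.09],"spin":-0.018},
    {"gripper":0.06,"slide":[0,0,0.12],"spin":-0.018},
    {"gripper":0.06,"slide":[0,0,0.142],"spin":-0.018},
    {"gripper":0.06,"slide":[0,0,0.155],"spin":-0.018},
    {"gripper":0.06,"slide":[0,0,0.155],"spin":-0.018},
    {"gripper":0.06,"slide":[0,0,0.155],"spin":-0.018}
  ]
}}

```text
time_s: 34.35
ee_pos: [0.4453, -0.2529, 0.2494]
eef_rot: [3.141, 0.0, 1.627]
force: [0.4, 0.0, -0.4]
grip_width: 0.0597
grip_force: 0.0
```

Call:
{"name": "jog_arm", "arguments": {
  "rows": [
    {"gripper":0.03,"slide":[0,0,0],"spin":0},
    {"gripper":0.03,"slide":[0,0,0],"spin":0},
    {"gripper":0.03,"slide":[0,0,0],"spin":0},
    {"gripper":0.03,"slide":[0,0,-0.02],"spin":0},
    {"gripper":0.03,"slide":[0,0,-0.05],"spin":0},
    {"gripper":0.03,"slide":[0,0,-0.09],"spin":0},
    {"gripper":0.03,"slide":[0,0,-0.12],"spin":0},
    {"gripper":0.03,"slide":[0,0,-0.12],"spin":0}
  ],
  "squeeze": 15
}}

```text
time_s: 35.15
ee_pos: [0.4453, -0.2528, 0.3728]
eef_rot: [3.136, 0.004, 1.629]
force: [-0.1, -0.0, -1.6]
grip_width: 0.045
grip_force: 15.0
```

```bash
python3 -c "
from h import *
plan(.5254,.2424,.187,3.113)"
```

```text
slide [0.4897 0.1086 0.0044] spin -1.4843
```

Call:
{"name": "jog_arm", "arguments": {
  "rows": [
    {"gripper":0.03,"slide":[0.49,0.1085,0],"spin":-1.484},
    {"gripper":0.03,"slide":[0.49,0.1085,0],"spin":-1.484},
    {"gripper":0.03,"slide":[0.49,0.1085,0],"spin":-1.484},
    {"gripper":0.03,"slide":[0.49,0.1085,0],"spin":-1.484},
    {"gripper":0.03,"slide":[0.49,0.1085,0],"spin":-1.484},
    {"gripper":0.03,"slide":[0.49,0.1085,0],"spin":-1.484},
    {"gripper":0.03,"slide":[0.49,0.1085,0],"spin":-1.484},
    {"gripper":0.03,"slide":[0.49,0.1085,0],"spin":-1.484}
  ]
}}

```text
time_s: 35.95
ee_pos: [0.5086, 0.1443, 0.3678]
eef_rot: [-3.141, -0.001, 2.835]
force: [1.0, -0.8, -0.8]
grip_width: 0.0447
grip_force: 15.0
```

```bash
python3 -c "
from h import *
plan(.5254,.2424,.187,3.113)"
```

```text
slide [0.0136 0.0986 0.0008] spin -0.2781
```

Call:
{"name": "jog_arm", "arguments": {
  "rows": [
    {"gripper":0.03,"slide":[0.0136,0.0986,0],"spin":-0.278},
    {"gripper":0.03,"slide":[0.0136,0.0986,0],"spin":-0.278},
    {"gripper":0.03,"slide":[0.0136,0.0986,0],"spin":-0.278},
    {"gripper":0.03,"slide":[0.0136,0.0986,0.03],"spin":-0.278},
    {"gripper":0.03,"slide":[0.0136,0.0986,0.05],"spin":-0.278},
    {"gripper":0.03,"slide":[0.0136,0.0986,0.05],"spin":-0.278},
    {"gripper":0.03,"slide":[0.0136,0.0986,0.05],"spin":-0.278}
  ]
}}

```text
time_s: 36.65
ee_pos: [0.5263, 0.2398, 0.3188]
eef_rot: [-3.141, -0.0, 3.106]
force: [0.7, 0.6, -0.6]
grip_width: 0.0449
grip_force: 15.0
```

```bash
python3 -c "
from h import *
plan(.5254,.2424,.0705,3.113)"
```

```text
slide [0.001  0.0026 0.0683] spin -0.0071
```

Call:
{"name": "jog_arm", "arguments": {
  "rows": [
    {"gripper":0.03,"slide":[0.001,0.0026,0.025],"spin":-0.007},
    {"gripper":0.03,"slide":[0.001,0.0026,0.045],"spin":-0.007},
    {"gripper":0.03,"slide":[0.001,0.0026,0.06],"spin":-0.007},
    {"gripper":0.03,"slide":[0.001,0.0026,0.068],"spin":-0.007},
    {"gripper":0.03,"slide":[0.001,0.0026,0.068],"spin":-0.007},
    {"gripper":0.03,"slide":[0.001,0.0026,0.068],"spin":-0.007}
  ]
}}

```text
time_s: 37.25
ee_pos: [0.5256, 0.2428, 0.2515]
eef_rot: [3.141, 0.001, 3.114]
force: [0.1, -0.3, 0.1]
grip_width: 0.0447
grip_force: 15.0
```

Call:
{"name": "jog_arm", "arguments": {
  "rows": [
    {"gripper":0.06,"slide":[0,0,0],"spin":0},
    {"gripper":0.06,"slide":[0,0,0],"spin":0},
    {"gripper":0.06,"slide":[0,0,0],"spin":0},
    {"gripper":0.06,"slide":[0,0,-0.04],"spin":0},
    {"gripper":0.06,"slide":[0,0,-0.09],"spin":0},
    {"gripper":0.06,"slide":[0,0,-0.13],"spin":0},
    {"gripper":0.06,"slide":[0,0,-0.15],"spin":0},
    {"gripper":0.06,"slide":[0,0,-0.15],"spin":0}
  ]
}}

```text
time_s: 38.05
ee_pos: [0.5253, 0.2428, 0.404]
eef_rot: [3.139, 0.005, 3.114]
force: [0.1, 0.4, -0.7]
grip_width: 0.0603
grip_force: 0.0
```

```bash
python3 e.py spent1 w10.png; python3 -c "
from h import *
plan(.424,.2453,.2,1.544)"
```

```text
38.05 [0.5253 0.2428 0.404 ] [3.1394 0.0052 3.1139] 0.0603
0.82 4660 c [524.4 242.7] [45.1 84.2] 88.35 z 0.061 px [189. 274.]
0.64 4964 c [523.  162.6] [46.5 84.5] 88.35 z 0.0609 px [190. 186.]
slot [0.5232 0.1625]
slot [0.5254 0.2424]
slot [0.5276 0.3224]
slide [ 0.1012 -0.0003  0.0201] spin 1.5698
```

View pics/w10.png

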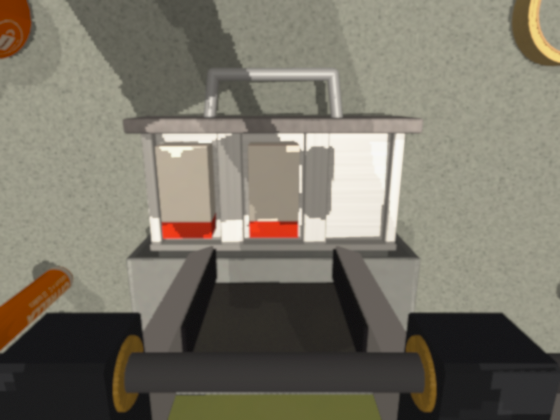

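Both spent cartons lie in slots 0 and 1 (px 186,190 and 274,189). The third slot is empty. Next: close the drawer.

Call:
{"name": "jog_arm", "arguments": {
  "rows": [
    {"gripper":0.03,"slide":[0.101,0,0],"spin":1.18},
    {"gripper":0.03,"slide":[0.101,0,0],"spin":1.18},
    {"gripper":0.03,"slide":[0.101,0,0],"spin":1.18},
    {"gripper":0.03,"slide":[0.101,0,0],"spin":1.18},
    {"gripper":0.03,"slide":[0.101,0,0],"spin":1.18},
    {"gripper":0.03,"slide":[0.101,0,0],"spin":1.18},
    {"gripper":0.03,"slide":[0.101,0,0],"spin":1.18},
    {"gripper":0.03,"slide":[0.101,0,0],"spin":1.18}
  ]
}}

```text
time_s: 38.95
ee_pos: [0.4243, 0.2456, 0.3989]
eef_rot: [-3.139, 0.0, 1.928]
force: [0.4, 0.2, 0.2]
grip_width: 0.0302
grip_force: 0.0
```

Call:
{"name": "jog_arm", "arguments": {
  "rows": [
    {"gripper":0.03,"slide":[0,0,0],"spin":0.39},
    {"gripper":0.03,"slide":[0,0,0],"spin":0.39},
    {"gripper":0.03,"slide":[0,0,0.03],"spin":0.39},
    {"gripper":0.03,"slide":[0,0,0.06],"spin":0.39},
    {"gripper":0.03,"slide":[0,0,0.06],"spin":0.39},
    {"gripper":0.03,"slide":[0,0,0.06],"spin":0.39}
  ]
}}

```text
time_s: 39.55
ee_pos: [0.4244, 0.2457, 0.3404]
eef_rot: [-3.14, 0.001, 1.544]
force: [0.4, 0.3, 0.5]
grip_width: 0.03
grip_force: 0.0
```

```bash
python3 -c "
from h import *
plan(.424,.2453,.0525,1.544)"
```

```text
slide [-0.0003 -0.0002  0.1079] spin 0.0002
```

Call:
{"name": "jog_arm", "arguments": {
  "rows": [
    {"gripper":0.03,"slide":[0,0,0.04],"spin":0},
    {"gripper":0.03,"slide":[0,0,0.07],"spin":0},
    {"gripper":0.03,"slide":[0,0,0.09],"spin":0},
    {"gripper":0.03,"slide":[0,0,0.107],"spin":0},
    {"gripper":0.03,"slide":[0,0,0.107],"spin":0},
    {"gripper":0.03,"slide":[0,0,0.107],"spin":0}
  ]
}}

```text
time_s: 40.15
ee_pos: [0.4248, 0.2458, 0.2349]
eef_rot: [3.141, -0.001, 1.544]
force: [-0.5, -1.1, 0.4]
grip_width: 0.0302
grip_force: 0.0
```

Call:
{"name": "jog_arm", "arguments": {
  "rows": [
    {"gripper":0.0,"slide":[0,0,0],"spin":0},
    {"gripper":0.0,"slide":[0,0,0],"spin":0},
    {"gripper":0.0,"slide":[0,0,0],"spin":0},
    {"gripper":0.0,"slide":[0,0,0],"spin":0}
  ],
  "squeeze": 20
}}

```text
time_s: 40.55
ee_pos: [0.4245, 0.2457, 0.2343]
eef_rot: [3.141, -0.0, 1.544]
force: [-1.7, -1.5, 7.1]
grip_width: 0.0091
grip_force: 20.0
```

Call:
{"name": "jog_arm", "arguments": {
  "rows": [
    {"gripper":0.0,"slide":[0,0.015,0],"spin":0},
    {"gripper":0.0,"slide":[0,0.035,0],"spin":0},
    {"gripper":0.0,"slide":[0,0.055,0],"spin":0},
    {"gripper":0.0,"slide":[0,0.075,0],"spin":0},
    {"gripper":0.0,"slide":[0,0.095,0],"spin":0},
    {"gripper":0.0,"slide":[0,0.11,0],"spin":0},
    {"gripper":0.0,"slide":[0,0.117,0],"spin":0},
    {"gripper":0.0,"slide":[0,0.12,0],"spin":0}
  ]
}}

```text
time_s: 41.35
ee_pos: [0.544, 0.2426, 0.2342]
eef_rot: [-3.138, 0.0, 1.544]
force: [-27.3, 0.7, 21.4]
grip_width: 0.0093
grip_force: 20.0
```

Call:
{"name": "jog_arm", "arguments": {
  "rows": [
    {"gripper":0.0,"slide":[0,0.001,0],"spin":0},
    {"gripper":0.0,"slide":[0,0.001,0],"spin":0}
  ]
}}

```text
time_s: 41.55
ee_pos: [0.5442, 0.2427, 0.2342]
eef_rot: [-3.137, 0.001, 1.544]
force: [-18.8, -1.5, 16.9]
grip_width: 0.0093
grip_force: 20.0
```

The drawer is against its stop (27 N reaction). Release, lift, check.

Call:
{"name": "jog_arm", "arguments": {
  "rows": [
    {"gripper":0.028,"slide":[0,0,0],"spin":0},
    {"gripper":0.028,"slide":[0,0,0],"spin":0},
    {"gripper":0.028,"slide":[0,0,0],"spin":0},
    {"gripper":0.028,"slide":[0,0,0],"spin":0},
    {"gripper":0.028,"slide":[0,0,-0.03],"spin":0},
    {"gripper":0.028,"slide":[0,0,-0.08],"spin":0},
    {"gripper":0.028,"slide":[0,0,-0.13],"spin":0},
    {"gripper":0.028,"slide":[0,0,-0.17],"spin":0}
  ]
}}

```text
time_s: 42.35
ee_pos: [0.5451, 0.2422, 0.4067]
eef_rot: [3.14, -0.001, 1.544]
force: [0.1, -0.3, 0.1]
grip_width: 0.0279
grip_force: 0.0
```

Run:
```python
from h import *
s=shot('wrist','w11.png'); P=cloud(s)
px=proj([[.5435,.242,.057],[.5452,.285,.057],[.5422,.199,.057]],s);print(px.round(1))
for p in px.round().astype(int):
    Q=P[p[1],p[0]-8:p[0]+9]; print(Q[(Q[:,2]>.05)].mean(0).round(4))
s=shot('top','top1.png'); 
for k in('mug','power_adapter'): print(k,[np.round(f['point'],3).tolist() for f in finder.find_in(k,'top')[:2]])
```

```text
[[271.3 194.1]
 [271.8 146.4]
 [271.2 238.5]]
[0.5437 0.2421 0.0572]
[0.5449 0.2854 0.0567]
[0.5425 0.1994 0.0568]
mug [[0.36, -0.01, 0.053], [0.577, 0.208, 0.053]]
power_adapter [[0.285, -0.361, 0.035]]
```

View pics/top1.png

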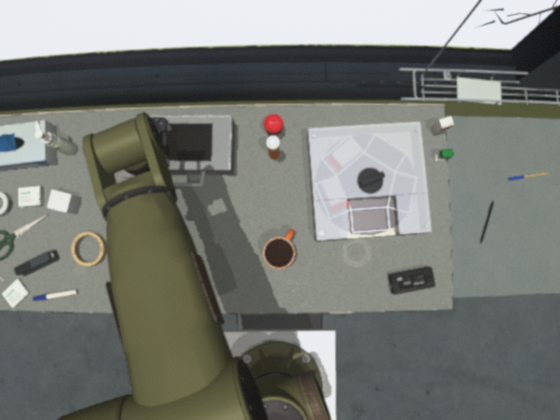

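The handle is back at its start position (drawer shut), and the mug and adapter are unmoved. The window pocket is empty. One last close look at the fresh cartons.

```bash
python3 -c "
import cv2
im=cv2.imread('pics/top1.png')[115:245,300:440];cv2.imwrite('pics/top1b.png',cv2.resize(im,None,fx=4,fy=4,interpolation=cv2.INTER_CUBIC))"
```

```text
(no output)
```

View pics/top1b.png

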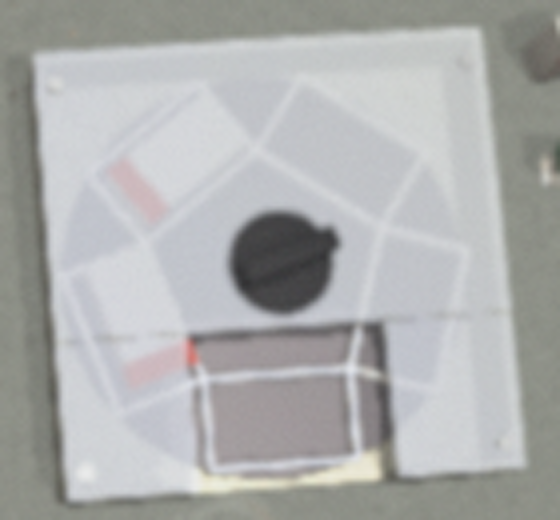

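The carousel is square at a click. The window pocket is empty, and both fresh cartons lie inside the two left-hand pockets (about (165,160) and (130,320) in the crop).

```bash
python3 -c "
from h import *
print(workorder.hand_in())"
```

```text
the job is handed in; nothing more can be done
None
```

I handed the job in at about 42 s on the robot's clock: both fresh cartons are in carousel pockets 0 and 4, both out-of-date cartons are in drawer slots 0 and 1, the drawer is shut, the carousel rests at a click with pocket 1 empty in the window, and the mug and adapter did not move; hand-in returned no verdict.

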